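# Prop the bar in the vise with the fallen stand

## Robot

A 6-joint arm with a two-finger parallel gripper is mounted at the origin on the work surface. World frame = base frame: x ahead of the robot, y to its left, z up, the work surface at z = 0. Lengths are in m, angles in degrees, forces in N, time in s.
With the tool pointing down it reaches from about 0.275 to 0.85 m from the base axis. Payload 5.2 kg.
Tool frame: the origin (TCP) lies midway between the tips of the shut fingers; the grasp point (between the pads) lies grasp_offset behind it (grasp_offset is the distance from the TCP to the grasp point, in m); x points along the fingers, z is the direction in which the jaws open and shut, and the axes are right-handed (so a half turn about x gives the same grasp; the last joint's range is limited). The gripper opens to 85 mm and grips with 20 to 120 N. Pads are 22 mm wide; open, the fingers measure 114 mm over their backs; the gripper's body (76 mm by 85 mm) begins 54 mm behind the grasp point. The pads swing forward as they close: fully open they stand 13 mm farther back than shut.
Start: joints at [52.265, 14.817, 87.949, -0, 77.235, -11.62], TCP at [0.242, 0.494, 0.231] pointing down, gripper open.
Joint ranges: [-179.93, 179.93], [-52.35, 119.4], [10.71, 147.94], [-69.91, 249.91], [12.55, 155.21], [-178.61, 178.61]. Speed limits (degrees/s): [147.25, 147.25, 180, 180, 180, 180].

## Interface

Orientations are given as a 3x3 rotation matrix whose columns are the frame's x, y, z axes.
In Python, from bench import * gives the robot as it stands.
- The arm moves only by the tool servo_tool, never from a script. Its argument "increments" is a list of rows, each a list of 7 numbers: the shift along the tool's x, y, z in m, then the turn, a rotation vector about the tool's x, y, z in degrees, then the finger opening in m, from 0 to 0.0854. In form: [[dx, dy, dz, wx, wy, wz, hand], ...]. A call has exactly 10 rows; each row is the pose to reach, as a shift and turn from the pose commanded when the call began, along the tool's axes at that moment; what a row does not reach only later rows make up. A row lasts 1/8 s, in which the tool goes at most 62.5 mm and 10.7 degrees, less where a joint would pass 70% of its speed; a pose out of reach is approached as far as the arm can. A call with a gripper value outside its range is refused whole. The fingers move at their own pace and stop on an object; "grip_force" is the grip in N (left out, the last holds). Time passes only in rows, so rows that repeat a pose let the fingers close, or fill a call up. It gives the time, the measured TCP pose, the force and the opening at its end, in the units of the state.
- get_obs(): the state, without advancing time (a new reading comes with each control period).
- grab_frame(name): name is "scene" or "top"; returns a dict with "img" (400x640x3 uint8, blue, green, red), "depth" (400x640 float32, m along the optical axis (not along the pixel's ray), 0 where there is no reading), "camera_matrix" (3x3 intrinsics, pixels), "R" (3x3) and "t" (3): a world point X has camera coordinates R X + t. Camera axes: x right, y down, z forward; pixel columns grow to the right and rows downward; lengths in m; the calibration is good to about 2 mm. A picture is of the moment at which its call begins.
- hand_in(): hands the job in, once; it reports no verdict.
The state is a dict: "t": time; "joint_positions": joint angles; "dq": joint speeds; "tau": joint torques, N m; "tool_pos": TCP position; "eef_rot": TCP orientation; "wrist_force": force on the tool from outside, world axes, zero at the start; "torque": the same for the moment, N m; "grip_width": finger opening in m.
Only numpy, scipy, OpenCV 4.12 (cv2) and the standard library are available. Lean on these libraries where they do the work, as an engineer would, in place of code of your own. Each camera call takes 0.05 s, during which the arm holds its last target.

## Task

The red support stand has fallen over. Tip it upright by raising its head while its foot stays on the table, slide it (standing, not carried through the air) under the yellow band of the bar that sticks out of the vise, then press the bar down gently until it rests on the stand, and let go. Leave the green can and the black tool pot where they are.

Things in the scene. Friction and masses are not known exactly. Their poses are not given: they have to be found in the camera images.
- stand_center (a point): centre, half-way up, of the loose support stand (0.5 to 0.8 kg, 150 mm tall): red square foot plate 70 x 70 x 12 mm, bare round aluminium shaft 25 mm across and 124 mm long, red round head 36 mm across, 14 mm high. z axis along the shaft from foot to head; x, y along the foot's sides. At first it lies on one side of its foot and the rim of its head, head pointing roughly to the robot's left
- stand_foot (a point): centre of the underside of the stand's foot plate, 75 mm from stand_center along -z, same axes; at table height when upright. The foot is the heavy end (centre of mass about 40 mm from this point): once raised to within about 30 degrees of upright, the stand settles onto its foot by itself. The foot rubs on the table, so it drags if the shaft is held loosely
- bar_mark (a point): middle of the yellow band (30 mm long) on the underside of the flat steel bar, 35 x 8 mm, that sticks out of the blue vise to the robot's right. y axis along the bar towards the vise, z its upward normal. The band is 190 mm from the jaws, the free end 80 mm beyond the band. Bar level: underside 150 mm above the table, just the stand's height
- bar (a joint): pivot of the bar in the vise's jaws, 220 mm from the middle of the band: 0 = level, positive = free end raised (rad). Range -0.12 to 0.35. It is stiff: it stays where it is left and takes about 4 to 5 N on the band to push it down. At the start the free end is raised 0.18 to 0.26
- can: closed green can, 68 mm in diameter, 100 mm tall, standing on the robot's side of the stand; origin at the centre of its underside
- pot: black open pot 100 x 80 x 85 mm holding tools that stick up to about 165 mm above the table, beyond the bar; origin at the centre of its underside
Mind the look-alikes: they are no part of the job. Leave any purple look-alike of the part that bears stand_center alone.

How it is judged (in metres and radians):
On the way:
1. the stand has been raised upright on its foot (angle between stand_center's own z axis and vertical below 0.1 rad and height (world z) of stand_foot below 0.012 m), for 0.2 s.
At the end, for the whole second after the job is handed in: the stand is upright (within 4 degrees) with its foot flat on the table, its axis within 20 mm of the middle of the yellow band in plan, the bar is down level on it (within 0.02 rad), and nothing moves (angle between stand_center's own z axis and vertical below 0.07 rad and height (world z) of stand_foot below 0.006 m and horizontal distance between stand_center and bar_mark below 0.02 m and value of joint bar between -0.02 and 0.02 rad and linear speed of stand below 0.02 m/s); the robot touches nothing.
It fails at once if the stand is lifted clear of the table: its foot's underside centre over 55 mm high at any time, or over 25 mm while the stand is within 17 degrees of upright (height (world z) of stand_foot above 0.055 m or (angle between stand_center's own z axis and vertical below 0.3 rad and height (world z) of stand_foot above 0.025 m)).
It fails at once if the bar is pressed onto the stand with over 60 N (contact force between bar and stand above 60 N).
It fails at once if the can is shifted by over 30 mm (distance of can from where it was at the start of the episode above 0.03 m).
It fails at once if the pot is shifted by over 30 mm (distance of pot from where it was at the start of the episode above 0.03 m).
It also fails if it takes over 72 s, if anything falls off the work surface, if the arm or the gripper's body presses on something with over 40 N, if the wrist force passes 120 N, or if a joint passes its speed limit or range.

## Working session

There is one attempt and no reset: what is moved stays moved. The work goes in short steps, Python scripts to look and compute and a tool call to move; the robot and the scene stay as the last step left them, time stands still between calls to the robot, and variables do not carry over. Pictures are saved under pics/ and viewed, and the job is handed in when it is done.

Besides the shell and the picture viewer there is one more tool, called after ">>>" by a JSON object that holds its "fn" and its "kwargs", one argument or row to a line. servo_tool: Moves the arm, as the interface text tells. Its arguments: {"type":"object","properties":{"increments":{"type":"array","items":{"type":"array","items":{"type":"number"}}},"grip_force":{"type":"number"}},"required":["increments"]}

```bash
mkdir -p pics; ls
cat > h.py <<'E'
import numpy as np, cv2
from bench import *
def world(f,mask=None):
    K=f["camera_matrix"];d=f["depth"]
    v,u=np.mgrid[0:d.shape[0],0:d.shape[1]]
    pc=np.stack([(u-K[0,2])/K[0,0]*d,(v-K[1,2])/K[1,1]*d,d],-1)
    return (pc-f["t"])@f["R"]
def proj(f,X):
    c=f["R"]@np.array(X)+f["t"];p=f["camera_matrix"]@c;return p[:2]/p[2]
E
python3 - <<'E'
from h import *
for n in("scene","top"):
    f=grab_frame(n);cv2.imwrite(f"pics/{n}0.png",f["img"]);print(n,-f["R"].T@f["t"],f["R"][2])
o=get_obs();print(o)
E
```

```text
pics
scene [ 1.41702039 -0.09305706  0.82513099] [-0.74322233  0.03048506 -0.66834963]
top [ 0.45795389 -0.07076282  1.23604287] [ 0.1325765  -0.00542143 -0.99115795]
{'t': 0.1, 'joint_positions': array([ 5.22657837e+01,  1.48558039e+01,  8.80043846e+01,  1.00735116e-04,
        7.72337467e+01, -1.16192689e+01]), 'dq': array([ 0.04012356, -0.06822824, -0.20773978, -0.02403089,  0.00551496,
        0.08421878]), 'tau': array([ 2.72590340e-03, -4.46965134e+01, -2.91247380e+01, -1.28703987e-04,
        6.30236216e-03, -1.32376567e-05]), 'tool_pos': array([0.24178146, 0.49348976, 0.23055401]), 'eef_rot': array([[-1.00471630e-03, -8.97912434e-01,  4.40172978e-01],
       [-1.29554599e-03,  4.40174000e-01,  8.97911561e-01],
       [-9.99998656e-01,  3.31882043e-04, -1.60553685e-03]]), 'wrist_force': array([-0.31455125, -0.36118995, -0.18624841]), 'torque': array([-0.03002816, -0.00123791,  0.05791607]), 'grip_width': 0.08555869544995146}
```

View pics/scene0.png

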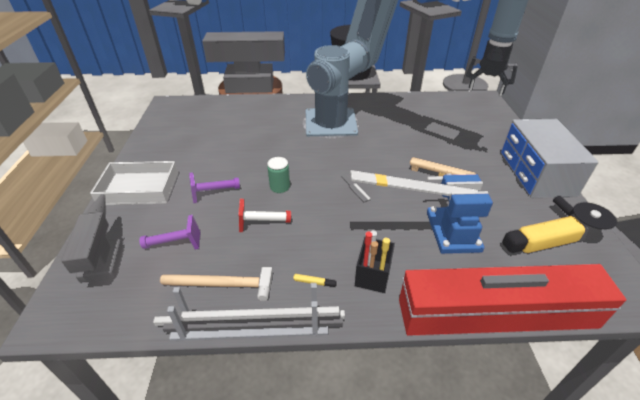

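View pics/top0.png

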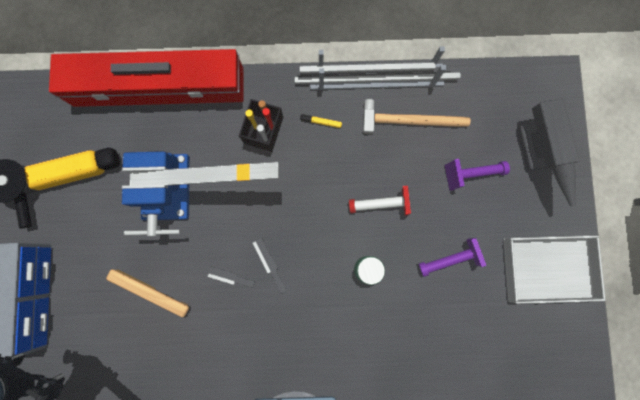

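The red-footed, bare-shaft stand is at top (380,203). The look-alikes are the purple ones at top (480,172) and (450,260). By the description I choose the red one: foot at (406,200), head at (352,206). Next is a measurement and a close crop.

Run:
```python
from h import *
f=grab_frame("top");img=f["img"];W=world(f)
cv2.imwrite("pics/crop0.png",cv2.resize(img[130:310,200:520],None,fx=2.5,fy=2.5,interpolation=cv2.INTER_CUBIC))
hsv=cv2.cvtColor(img,cv2.COLOR_BGR2HSV)
def comps(m,lo,name):
    n,l,s,c=cv2.connectedComponentsWithStats(m.astype(np.uint8))
    for i in range(1,n):
        if s[i,4]>=lo:
            p=W[(l==i)]
            print(name,c[i].round(1),s[i],"med",np.median(p,0).round(4),"zmax",np.percentile(p[:,2],[5,95]).round(3), "min",np.percentile(p,2,axis=0).round(3),"max",np.percentile(p,98,axis=0).round(3))
H,S,V=hsv[...,0],hsv[...,1],hsv[...,2]
red=((H<8)|(H>172))&(S>140)&(V>60); red[:,:300]=0
yel=(H>18)&(H<32)&(S>140)
grn=(H>60)&(H<95)&(S>60)
pur=(H>130)&(H<160)&(S>100)
comps(red,15,"red");comps(yel,20,"yel");comps(grn,10,"grn");comps(pur,50,"pur")
# profile
z=W[...,2]
x0=slice(340,415);
for (u,v) in [(371,271),(262,110),(260,130),(352,206),(380,203),(406,200),(243,172),(275,171),(200,177),(135,181),(170,160),(185,210)]:
    print((u,v),W[v,u].round(4))
m=(z>0.012)&(W[...,0]>.35)&(W[...,0]<.9)
np.save("/tmp/W.npy",W)
```

```text
red [406.3 199.8] [403 186   8  29 146] med [ 0.5826 -0.294   0.0693] zmax [0.054 0.073] min [ 0.549 -0.301  0.049] max [ 0.617 -0.288  0.074]
red [351.4 205.7] [349 200   6  13  58] med [ 0.5759 -0.1606  0.0332] zmax [0.024 0.039] min [ 0.56  -0.167  0.024] max [ 0.59  -0.154  0.039]
yel [250.7 116.5] [246 109  10  19 103] med [0.791  0.0838 0.1166] zmax [0.024 0.141] min [0.786 0.077 0.018] max [0.83  0.098 0.141]
yel [325.9 121.8] [311 117  31  11 187] med [ 0.8014 -0.1027  0.0149] zmax [0.01  0.019] min [ 0.788 -0.14   0.008] max [ 0.815 -0.065  0.02 ]
yel [ 61.9 170.3] [  24  150   80   40 1908] med [0.6825 0.5697 0.0565] zmax [0.024 0.062] min [0.645 0.486 0.016] max [0.726 0.654 0.063]
yel [242.5 171.9] [237 164  12  17 198] med [0.6398 0.09   0.204 ] zmax [0.199 0.208] min [0.622 0.077 0.197] max [0.657 0.103 0.209]
grn [357.6 264.6] [355 258   9  16  26] med [ 0.4295 -0.1663  0.0721] zmax [0.049 0.086] min [ 0.408 -0.179  0.046] max [ 0.443 -0.162  0.087]
pur [471.6 172. ] [445 159  65  31 878] med [ 0.6538 -0.4531  0.0377] zmax [0.016 0.072] min [ 0.614 -0.566  0.011] max [ 0.678 -0.415  0.073]
pur [455.2 258.5] [419 238  67  38 808] med [ 0.4319 -0.4206  0.0384] zmax [0.026 0.071] min [ 0.401 -0.472  0.017] max [ 0.478 -0.33   0.072]
(371, 271) [ 0.4118 -0.196   0.0971]
(262, 110) [0.8051 0.0544 0.1222]
(260, 130) [0.7541 0.0592 0.1273]
(352, 206) [ 0.5737 -0.1615  0.0351]
(380, 203) [ 0.5788 -0.2324  0.0404]
(406, 200) [ 0.5816 -0.2934  0.0685]
(243, 172) [0.6391 0.0886 0.2061]
(275, 171) [0.6374 0.0171 0.2173]
(200, 177) [0.6344 0.1887 0.1835]
(135, 181) [0.6356 0.3491 0.1455]
(170, 160) [0.685  0.2713 0.1362]
(185, 210) [0.5765 0.2659 0.0246]
```

View pics/crop0.png

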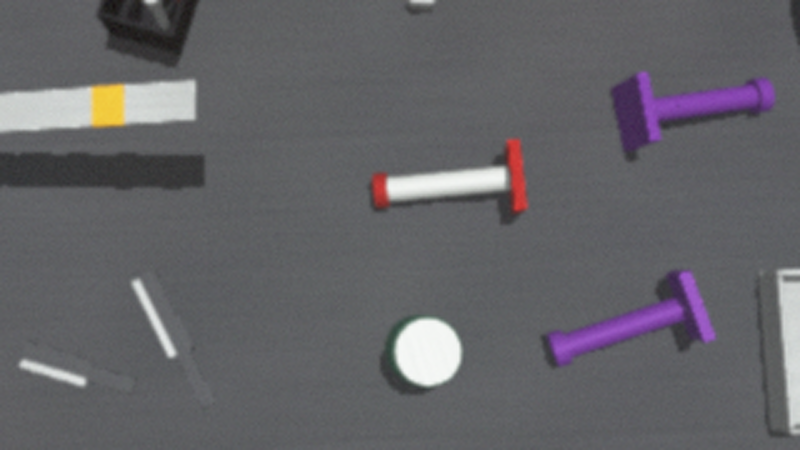

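Red chosen. The crop agrees: square red plate at crop (516,175), bare shaft, small red head at (380,190). The foot underside is near (0.583,-0.301), the head points to azimuth ≈93°, the can is at (0.412,-0.196), and the band levels at ≈(0.6395,0.084). Now a planning helper.

```bash
cat >> h.py <<'E'
from scipy.spatial.transform import Rotation as Ro
def tool(az_jaw,pitch_dir_az,a):
    """jaw axis azimuth (deg); tool x = down tilted by a deg toward azimuth pitch_dir_az"""
    r=np.radians
    z=np.array([np.cos(r(az_jaw)),np.sin(r(az_jaw)),0])
    p=np.array([np.cos(r(pitch_dir_az)),np.sin(r(pitch_dir_az)),0])
    x=p*np.sin(r(a))-np.array([0,0,1])*np.cos(r(a))
    return np.stack([x,np.cross(z,x),z],1)
def inc(R0,p0,R1,p1):
    d=R0.T@(np.array(p1)-p0); w=Ro.from_matrix(R0.T@R1).as_rotvec(degrees=True)
    return np.r_[d.round(4),w.round(1)]
E
python3 - <<'E'
from h import *
import bench
print([n for n in dir(bench) if not n.startswith('_')], getattr(bench,'grasp_offset',None))
o=get_obs();R0=o["eef_rot"];p0=o["tool_pos"]
print(inc(R0,p0,tool(2.9,-87.1,30),[0.577,-0.16,0.22]))
E
```

```text
['Unreachable', 'get_obs', 'grab_frame', 'grasp_offset', 'hand_in'] 0.0187
[ 1.110e-02 -5.886e-01 -4.393e-01  5.960e+01  1.590e+01 -2.710e+01]
```

>>> {"fn": "servo_tool", "kwargs": {
  "increments": [
    [0, -0.03, -0.022, 3, 0.8, -1.4, 0.085],
    [0, -0.07, -0.052, 7, 1.9, -3.2, 0.085],
    [0, -0.11, -0.082, 11, 2.9, -5, 0.085],
    [0, -0.15, -0.112, 15, 4, -6.8, 0.085],
    [0, -0.19, -0.142, 19, 5.1, -8.6, 0.085],
    [0, -0.23, -0.172, 23, 6.1, -10.5, 0.085],
    [0, -0.27, -0.202, 27, 7.2, -12.3, 0.085],
    [0, -0.31, -0.231, 31, 8.3, -14.1, 0.085],
    [0, -0.34, -0.254, 34, 9.1, -15.5, 0.085],
    [0, -0.36, -0.269, 36, 9.6, -16.4, 0.085]
  ]
}}

```text
t: 1.4
tool_pos: [0.4472, 0.0923, 0.231]
eef_rot: [[0.084, -0.447, 0.891], [-0.31, 0.838, 0.45], [-0.947, -0.314, -0.068]]
wrist_force: [0.5, 0.5, 0.8]
grip_width: 0.085
```

Run:
```python
from h import *
o=get_obs();R0=o["eef_rot"];p0=o["tool_pos"]
print(p0,o["joint_positions"].round(1))
print(inc(R0,p0,tool(2.9,-87.1,30),[0.577,-0.17,0.15]))
```

```text
[0.44724937 0.09232449 0.23103338] [ 12.    6.7 100.8 -19.7  72.4  -9.4]
[ 1.689e-01 -2.523e-01  3.200e-03  2.340e+01  6.300e+00 -1.070e+01]
```

Run:
```python
from h import *
o=get_obs();R0=o["eef_rot"];p0=o["tool_pos"]
print(inc(R0,p0,tool(2.9,-87.1,30),[0.575,-0.146,0.116]))
```

```text
[ 1.935e-01 -2.207e-01  1.450e-02  2.340e+01  6.300e+00 -1.070e+01]
```

>>> {"fn": "servo_tool", "kwargs": {
  "increments": [
    [0.01, -0.011, 0.001, 1.2, 0.3, -0.5, 0.085],
    [0.03, -0.034, 0.002, 3.5, 0.9, -1.6, 0.085],
    [0.055, -0.062, 0.004, 6.6, 1.8, -3, 0.085],
    [0.08, -0.09, 0.006, 9.5, 2.6, -4.4, 0.085],
    [0.106, -0.12, 0.008, 12.8, 3.4, -5.9, 0.085],
    [0.132, -0.15, 0.01, 16, 4.3, -7.3, 0.085],
    [0.155, -0.177, 0.0115, 18.8, 5, -8.6, 0.085],
    [0.174, -0.199, 0.013, 21, 5.7, -9.6, 0.085],
    [0.188, -0.215, 0.014, 22.8, 6.1, -10.4, 0.085],
    [0.1935, -0.2207, 0.0145, 23.4, 6.3, -10.7, 0.085]
  ]
}}

```text
t: 2.65
tool_pos: [0.5753, -0.1444, 0.1151]
eef_rot: [[0.025, -0.046, 0.999], [-0.499, 0.865, 0.052], [-0.866, -0.5, -0.001]]
wrist_force: [-1.0, -0.5, 0.1]
grip_width: 0.0847
```

Run:
```python
from h import *
o=get_obs();R0=o["eef_rot"];p0=o["tool_pos"]
print(p0,o["joint_positions"].round(1))
print(inc(R0,p0,tool(2.9,-87.1,30),[0.578,-0.2063,0.012]))
for n in("scene","top"):
    f=grab_frame(n);im=f["img"]
    c=(380,203) if n=="top" else tuple(proj(f,[.58,-.2,.03]).astype(int))
    x,y=c;cv2.imwrite(f"pics/{n}1.png",cv2.resize(im[max(0,y-80):y+80,x-130:x+130],None,fx=3,fy=3))
```

```text
[ 0.57525361 -0.14439182  0.11514956] [ -8.   25.6  97.2 -35.9  56.7   9.1]
[ 0.1203 -0.0022 -0.0003  0.1    -0.     -0.    ]
```

View pics/scene1.png

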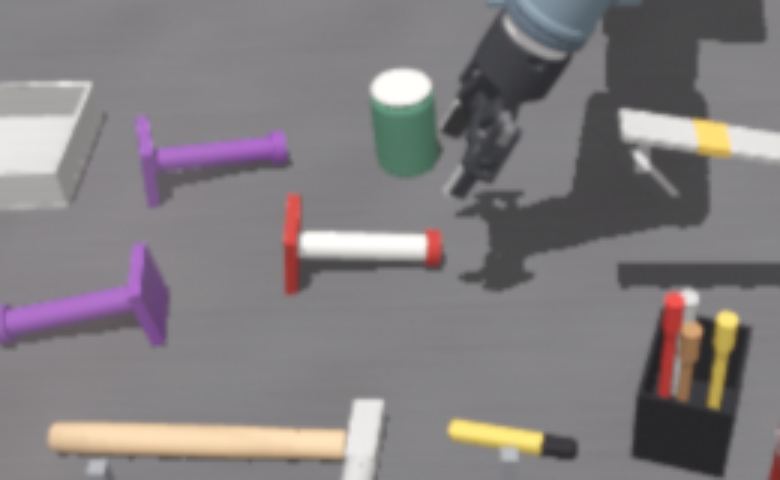

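View pics/top1.png

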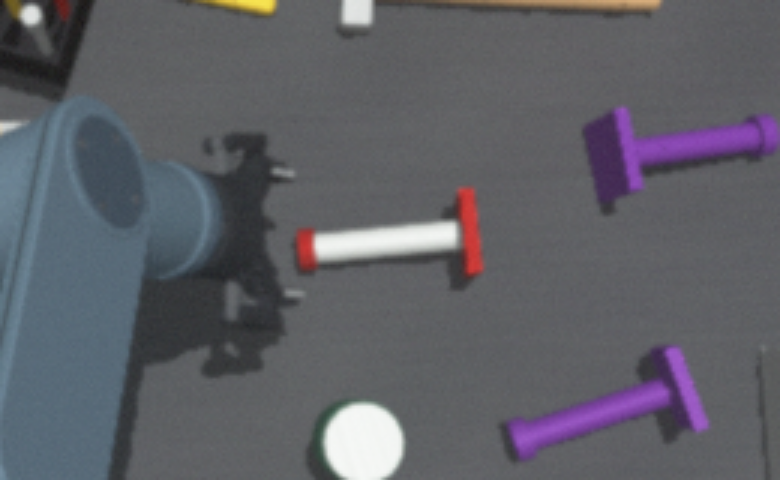

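The picture shows the jaws straddling the shaft line, with tips at crop (285,172) and (292,295). Advancing.

>>> {"fn": "servo_tool", "kwargs": {
  "increments": [
    [0.006, 0, 0, 0, 0, 0, 0.085],
    [0.02, 0, 0, 0, 0, 0, 0.085],
    [0.036, -0.001, 0, 0, 0, 0, 0.085],
    [0.052, -0.001, 0, 0, 0, 0, 0.085],
    [0.068, -0.001, 0, 0, 0, 0, 0.085],
    [0.084, -0.002, 0, 0, 0, 0, 0.085],
    [0.1, -0.002, 0, 0, 0, 0, 0.085],
    [0.112, -0.002, 0, 0, 0, 0, 0.085],
    [0.118, -0.002, 0, 0, 0, 0, 0.085],
    [0.12, -0.002, 0, 0, 0, 0, 0.085]
  ]
}}

```text
t: 4.0
tool_pos: [0.5786, -0.2058, 0.0129]
eef_rot: [[0.026, -0.046, 0.999], [-0.499, 0.865, 0.053], [-0.866, -0.5, -0.0]]
wrist_force: [0.1, -0.1, 1.0]
grip_width: 0.0848
```

>>> {"fn": "servo_tool", "kwargs": {
  "increments": [
    [0, 0, 0, 0, 0, 0, 0.06],
    [0, 0, 0, 0, 0, 0, 0.045],
    [0, 0, 0, 0, 0, 0, 0.03],
    [0, 0, 0, 0, 0, 0, 0.02],
    [0, 0, 0, 0, 0, 0, 0.02],
    [0, 0, 0, 0, 0, 0, 0.02],
    [0, 0, 0, 0, 0, 0, 0.02],
    [0, 0, 0, 0, 0, 0, 0.02],
    [0, 0, 0, 0, 0, 0, 0.02],
    [0, 0, 0, 0, 0, 0, 0.02]
  ],
  "grip_force": 35
}}

```text
t: 5.25
tool_pos: [0.5784, -0.2055, 0.0136]
eef_rot: [[0.026, -0.046, 0.999], [-0.499, 0.865, 0.053], [-0.866, -0.5, -0.0]]
wrist_force: [-3.0, 3.9, 4.9]
grip_width: 0.0238
```

Run:
```python
from h import *
o=get_obs();print(o["tool_pos"],o["grip_width"],o["wrist_force"],o["joint_positions"].round(1))
for n in("scene","top"):
    f=grab_frame(n);im=f["img"]
    x,y=(380,203) if n=="top" else tuple(proj(f,[.58,-.2,.03]).astype(int))
    cv2.imwrite(f"pics/{n}2.png",cv2.resize(im[max(0,y-80):y+80,x-130:x+130],None,fx=3,fy=3))
```

```text
[ 0.57844766 -0.20548816  0.01357895] 0.02377200088624687 [-3.02208157  3.93527317  4.92178812] [-14.1  34.2 100.8 -43.2  44.3  14.3]
```

View pics/scene2.png

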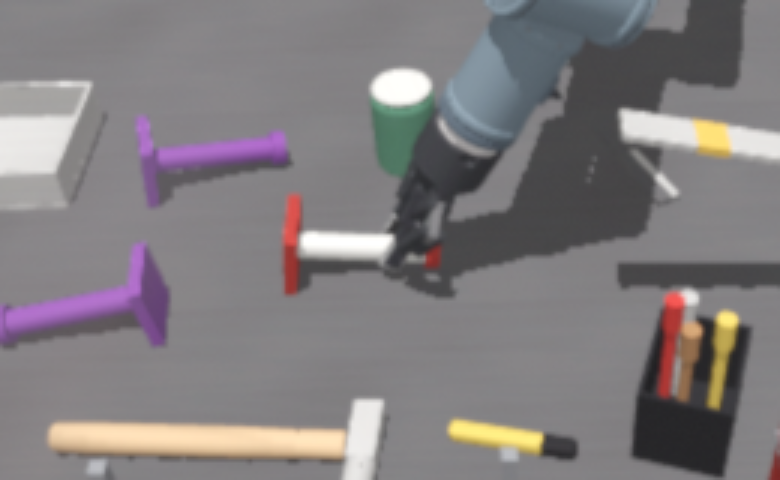

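Gripped (opening 23.8 mm on the shaft). Next is the arc about the foot's bottom edge.

```bash
cat >> h.py <<'E'
def arc(R,p,P,ths,lift=0):
    r=R.T@(np.array(P)-p); r[2]=0
    up=R.T@np.array([0,0,1.])
    for i,t in enumerate(ths):
        d=r-Ro.from_rotvec([0,0,t],degrees=True).apply(r)+up*lift*(i+1)/len(ths)
        print(f"[{d[0]:.4f}, {d[1]:.4f}, {d[2]:.4f}, 0, 0, {t:g}, 0.02],")
E
python3 - <<'E'
from h import *
o=get_obs()
arc(o["eef_rot"],o["tool_pos"],[0.583,-0.309,0.001],[1,3,6,9,12,15,18,21,23.5,25],0.001)
E
```

```text
[-0.0015, -0.0012, 0.0000, 0, 0, 1, 0.02],
[-0.0045, -0.0035, 0.0000, 0, 0, 3, 0.02],
[-0.0086, -0.0072, 0.0000, 0, 0, 6, 0.02],
[-0.0126, -0.0110, 0.0000, 0, 0, 9, 0.02],
[-0.0164, -0.0151, 0.0000, 0, 0, 12, 0.02],
[-0.0200, -0.0194, 0.0000, 0, 0, 15, 0.02],
[-0.0233, -0.0238, 0.0000, 0, 0, 18, 0.02],
[-0.0264, -0.0284, 0.0000, 0, 0, 21, 0.02],
[-0.0288, -0.0324, 0.0000, 0, 0, 23.5, 0.02],
[-0.0302, -0.0348, 0.0000, 0, 0, 25, 0.02],
```

>>> {"fn": "servo_tool", "kwargs": {
  "increments": [
    [-0.0015, -0.0012, 0, 0, 0, 1, 0.02],
    [-0.0045, -0.0035, 0, 0, 0, 3, 0.02],
    [-0.0086, -0.0072, 0, 0, 0, 6, 0.02],
    [-0.0126, -0.011, 0, 0, 0, 9, 0.02],
    [-0.0164, -0.0151, 0, 0, 0, 12, 0.02],
    [-0.02, -0.0194, 0, 0, 0, 15, 0.02],
    [-0.0233, -0.0238, 0, 0, 0, 18, 0.02],
    [-0.0264, -0.0284, 0, 0, 0, 21, 0.02],
    [-0.0288, -0.0324, 0, 0, 0, 23.5, 0.02],
    [-0.0302, -0.0348, 0, 0, 0, 25, 0.02]
  ]
}}

```text
t: 6.6
tool_pos: [0.579, -0.2211, 0.0561]
eef_rot: [[0.004, -0.052, 0.999], [-0.085, 0.995, 0.052], [-0.996, -0.085, -0.001]]
wrist_force: [1.3, -1.7, -5.7]
grip_width: 0.0235
```

Run:
```python
from h import *
o=get_obs();print(o["tool_pos"],o["wrist_force"],o["joint_positions"].round(1))
arc(o["eef_rot"],o["tool_pos"],[0.583,-0.309,0.001],[1.5,4,7,10,13,16,19,22,24.5,26],0.0)
f=grab_frame("scene");im=f["img"]
x,y=tuple(proj(f,[.58,-.2,.03]).astype(int))
cv2.imwrite(f"pics/s3.png",cv2.resize(im[max(0,y-80):y+80,x-130:x+130],None,fx=3,fy=3))
```

```text
[ 0.57897954 -0.22105022  0.05608584] [ 1.28420913 -1.72281799 -5.71379043] [-28.8  30.1  91.7  -5.   55.8 -29.1]
[-0.0022, -0.0017, 0.0000, 0, 0, 1.5, 0.02],
[-0.0056, -0.0046, 0.0000, 0, 0, 4, 0.02],
[-0.0097, -0.0082, 0.0000, 0, 0, 7, 0.02],
[-0.0135, -0.0121, 0.0000, 0, 0, 10, 0.02],
[-0.0171, -0.0162, 0.0000, 0, 0, 13, 0.02],
[-0.0205, -0.0204, 0.0000, 0, 0, 16, 0.02],
[-0.0236, -0.0248, 0.0000, 0, 0, 19, 0.02],
[-0.0266, -0.0294, 0.0000, 0, 0, 22, 0.02],
[-0.0288, -0.0333, 0.0000, 0, 0, 24.5, 0.02],
[-0.0301, -0.0357, 0.0000, 0, 0, 26, 0.02],
```

View pics/s3.png

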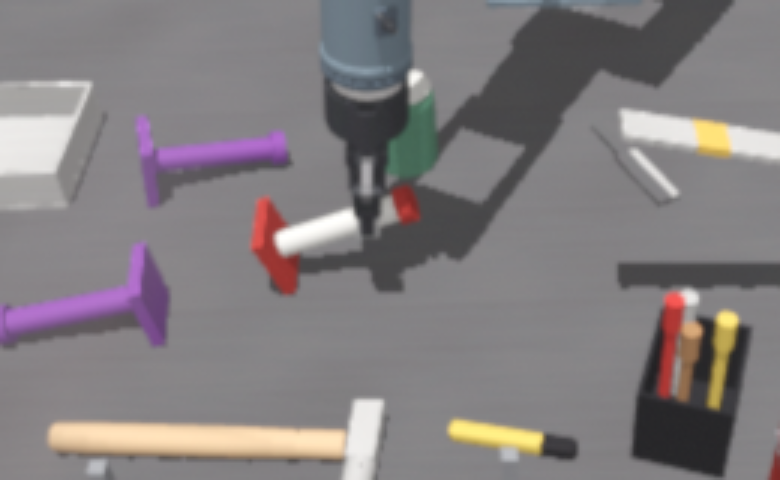

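The head rises at crop (405,205) and the foot edge stays down at (285,290). Continuing.

>>> {"fn": "servo_tool", "kwargs": {
  "increments": [
    [-0.0022, -0.0017, 0, 0, 0, 1.5, 0.02],
    [-0.0056, -0.0046, 0, 0, 0, 4, 0.02],
    [-0.0097, -0.0082, 0, 0, 0, 7, 0.02],
    [-0.0135, -0.0121, 0, 0, 0, 10, 0.02],
    [-0.0171, -0.0162, 0, 0, 0, 13, 0.02],
    [-0.0205, -0.0204, 0, 0, 0, 16, 0.02],
    [-0.0236, -0.0248, 0, 0, 0, 19, 0.02],
    [-0.0266, -0.0294, 0, 0, 0, 22, 0.02],
    [-0.0288, -0.0333, 0, 0, 0, 24.5, 0.02],
    [-0.0301, -0.0357, 0, 0, 0, 26, 0.02]
  ]
}}

```text
t: 7.9
tool_pos: [0.5809, -0.2541, 0.0891]
eef_rot: [[-0.02, -0.049, 0.999], [0.359, 0.932, 0.053], [-0.933, 0.36, -0.001]]
wrist_force: [-0.0, 0.2, -6.3]
grip_width: 0.024
```

Run:
```python
from h import *
o=get_obs();print(o["tool_pos"],o["wrist_force"],o["joint_positions"].round(1))
arc(o["eef_rot"],o["tool_pos"],[0.583,-0.309,0.001],[1.5,4,7,10,13,16,19,22,24.5,26],0.0)
f=grab_frame("scene");im=f["img"]
x,y=tuple(proj(f,[.58,-.2,.03]).astype(int))
cv2.imwrite(f"pics/s4.png",cv2.resize(im[max(0,y-80):y+80,x-130:x+130],None,fx=3,fy=3))
```

```text
[ 0.58087655 -0.25408559  0.08911782] [-0.04759824  0.18150981 -6.32391856] [-42.1  37.6  76.   14.8  82.  -49.2]
[-0.0022, -0.0017, 0.0000, 0, 0, 1.5, 0.02],
[-0.0056, -0.0046, 0.0000, 0, 0, 4, 0.02],
[-0.0096, -0.0082, 0.0000, 0, 0, 7, 0.02],
[-0.0135, -0.0121, 0.0000, 0, 0, 10, 0.02],
[-0.0171, -0.0162, 0.0000, 0, 0, 13, 0.02],
[-0.0204, -0.0204, 0.0000, 0, 0, 16, 0.02],
[-0.0236, -0.0249, 0.0000, 0, 0, 19, 0.02],
[-0.0265, -0.0294, 0.0000, 0, 0, 22, 0.02],
[-0.0288, -0.0334, 0.0000, 0, 0, 24.5, 0.02],
[-0.0301, -0.0358, 0.0000, 0, 0, 26, 0.02],
```

View pics/s4.png

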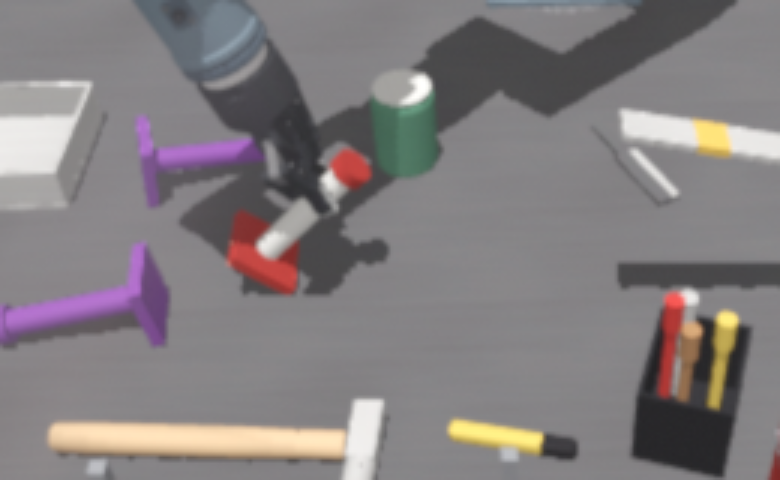

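>>> {"fn": "servo_tool", "kwargs": {
  "increments": [
    [-0.002, -0.0018, 0, 0, 0, 1.5, 0.02],
    [-0.0052, -0.0048, 0, 0, 0, 4, 0.02],
    [-0.0088, -0.0086, 0, 0, 0, 7, 0.02],
    [-0.0125, -0.0126, 0, 0, 0, 10, 0.02],
    [-0.0158, -0.0168, 0, 0, 0, 13, 0.02],
    [-0.0188, -0.0211, 0, 0, 0, 16, 0.02],
    [-0.0216, -0.0258, 0, 0, 0, 19, 0.02],
    [-0.0241, -0.0304, 0, 0, 0, 22, 0.02],
    [-0.0262, -0.0345, 0, 0, 0, 24.5, 0.02],
    [-0.0273, -0.0369, 0, 0, 0, 26, 0.02]
  ]
}}

```text
t: 9.2
tool_pos: [0.5837, -0.2983, 0.1017]
eef_rot: [[-0.039, -0.036, 0.999], [0.731, 0.681, 0.053], [-0.682, 0.732, 0.0]]
wrist_force: [-0.5, 0.2, -6.9]
grip_width: 0.0237
```

Run:
```python
from h import *
o=get_obs();print(o["tool_pos"],o["wrist_force"],o["joint_positions"].round(1))
arc(o["eef_rot"],o["tool_pos"],[0.583,-0.309,0.001],[1,3,5,8,11,14,16,18,19,20],0.0)
f=grab_frame("scene");im=f["img"]
x,y=tuple(proj(f,[.58,-.2,.03]).astype(int))
cv2.imwrite(f"pics/s5.png",cv2.resize(im[max(0,y-80):y+80,x-130:x+130],None,fx=3,fy=3))
```

```text
[ 0.58367384 -0.29828235  0.10174899] [-0.50520523  0.24889946 -6.92946614] [-50.8  53.2  56.3  27.2 109.2 -53.9]
[-0.0014, -0.0011, 0.0000, 0, 0, 1, 0.02],
[-0.0042, -0.0033, 0.0000, 0, 0, 3, 0.02],
[-0.0068, -0.0056, 0.0000, 0, 0, 5, 0.02],
[-0.0107, -0.0093, 0.0000, 0, 0, 8, 0.02],
[-0.0143, -0.0131, 0.0000, 0, 0, 11, 0.02],
[-0.0178, -0.0171, 0.0000, 0, 0, 14, 0.02],
[-0.0200, -0.0199, 0.0000, 0, 0, 16, 0.02],
[-0.0220, -0.0228, 0.0000, 0, 0, 18, 0.02],
[-0.0231, -0.0242, 0.0000, 0, 0, 19, 0.02],
[-0.0240, -0.0257, 0.0000, 0, 0, 20, 0.02],
```

View pics/s5.png

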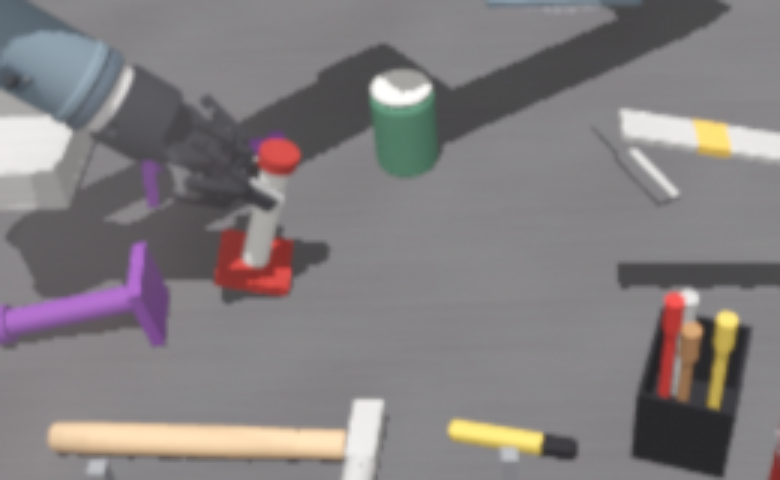

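Run:
```python
from h import *
for n in("scene","top"):
    f=grab_frame(n);img=f["img"];W=world(f)
    hsv=cv2.cvtColor(img,cv2.COLOR_BGR2HSV);H,S,V=[hsv[...,i] for i in range(3)]
    red=((H<8)|(H>172))&(S>140)&(V>40)&(abs(W[...,0]-.58)<.09)&(abs(W[...,1]+.28)<.12)
    k,l,s,c=cv2.connectedComponentsWithStats(red.astype(np.uint8))
    for i in range(1,k):
        if s[i,4]>15:
            p=W[l==i];print(n,s[i],np.percentile(p,[2,50,98],axis=0).round(3).tolist())
            if s[i,4]>100:
                A=np.c_[p[:,:2],np.ones(len(p))]
                top=p[p[:,2]>0.005]
                print(np.linalg.lstsq(A,p[:,2],rcond=None)[0].round(3))
```

```text
scene [230 181  14  11 119] [[0.568, -0.31, 0.143], [0.588, -0.294, 0.151], [0.603, -0.278, 0.157]]
[-0.089 -0.286  0.119]
scene [216 211  25  21 318] [[0.555, -0.367, 0.008], [0.602, -0.334, 0.02], [0.623, -0.303, 0.032]]
[-0.007 -0.324 -0.084]
top [405 187  28  27 434] [[0.554, -0.364, 0.009], [0.582, -0.309, 0.03], [0.614, -0.281, 0.159]]
[0.911 1.938 0.163]
```

The foot edge is on the table and the remaining tilt is about 18°. Completing that.

>>> {"fn": "servo_tool", "kwargs": {
  "increments": [
    [-0.0014, -0.0011, 0, 0, 0, 1, 0.02],
    [-0.0042, -0.0033, 0, 0, 0, 3, 0.02],
    [-0.0068, -0.0056, 0, 0, 0, 5, 0.02],
    [-0.0107, -0.0093, 0, 0, 0, 8, 0.02],
    [-0.0143, -0.0131, 0, 0, 0, 11, 0.02],
    [-0.0178, -0.0171, 0, 0, 0, 14, 0.02],
    [-0.02, -0.0199, 0, 0, 0, 16, 0.02],
    [-0.0211, -0.0213, 0, 0, 0, 17, 0.02],
    [-0.0216, -0.022, 0, 0, 0, 17.5, 0.02],
    [-0.0216, -0.022, 0, 0, 0, 17.5, 0.02]
  ]
}}

```text
t: 10.6
tool_pos: [0.5852, -0.3284, 0.1007]
eef_rot: [[-0.048, -0.023, 0.999], [0.901, 0.43, 0.053], [-0.43, 0.903, -0.0]]
wrist_force: [0.0, -0.6, -8.2]
grip_width: 0.0234
```

```bash
cat > look.py <<'E'
from h import *
import sys
tag=sys.argv[1]; cy=float(sys.argv[2]) if len(sys.argv)>2 else -.3; cx=float(sys.argv[3]) if len(sys.argv)>3 else .58
o=get_obs();print(o["t"],o["tool_pos"].round(4),o["wrist_force"].round(1),o["joint_positions"].round(1),o["grip_width"])
for n in("scene","top"):
    f=grab_frame(n);img=f["img"];W=world(f)
    x,y=proj(f,[cx,cy,.06]).astype(int);x=max(x,130);y=max(y,80)
    cv2.imwrite(f"pics/{n}_{tag}.png",cv2.resize(img[y-80:y+80,x-130:x+130],None,fx=3,fy=3))
    hsv=cv2.cvtColor(img,cv2.COLOR_BGR2HSV);H,S,V=[hsv[...,i] for i in range(3)]
    red=((H<8)|(H>172))&(S>140)&(V>40)&(abs(W[...,0]-cx)<.1)&(abs(W[...,1]-cy)<.12)
    ft=red&(W[...,2]<.05);hd=red&(W[...,2]>.1)
    for m,q in((ft,'foot'),(hd,'head')):
        p=W[m]
        if len(p)>15:
            print(n,q,len(p),np.percentile(p,[2,50,98],axis=0).round(3).tolist(), np.linalg.lstsq(np.c_[p[:,:2],np.ones(len(p))],p[:,2],rcond=None)[0].round(3))
E
python3 look.py a
```

```text
10.6 [ 0.5852 -0.3284  0.1007] [ 0.  -0.6 -8.2] [-54.3  66.2  41.2  37.4 126.6 -50. ] 0.023358799885112986
scene foot 309 [[0.557, -0.374, 0.006], [0.602, -0.335, 0.012], [0.623, -0.307, 0.015]] [-0.016 -0.022  0.014]
scene head 108 [[0.572, -0.352, 0.144], [0.591, -0.337, 0.15], [0.606, -0.322, 0.153]] [-0.078 -0.018  0.189]
top foot 426 [[0.555, -0.375, 0.007], [0.577, -0.328, 0.013], [0.62, -0.308, 0.018]] [ 0.007 -0.034 -0.002]
top head 198 [[0.571, -0.355, 0.137], [0.587, -0.338, 0.152], [0.603, -0.322, 0.155]] [ 0.098 -0.074  0.068]
```

View pics/scene_a.png

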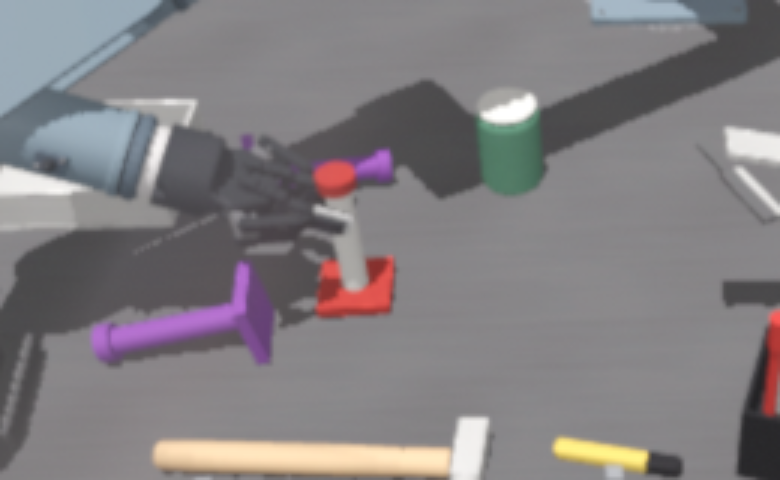

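The stand is upright: foot top flat at z≈0.012, centre ≈(0.588,-0.340). I'll regrip lower for dragging, which also gives clearance beneath the bar.

>>> {"fn": "servo_tool", "kwargs": {
  "increments": [
    [0, 0, 0, 0, 0, 0, 0.03],
    [0, 0, 0, 0, 0, 0, 0.045],
    [0, 0, 0, 0, 0, 0, 0.045],
    [0, 0, 0, 0, 0, 0, 0.045],
    [0.002, -0.004, 0, 0, 0, 0, 0.045],
    [0.006, -0.013, 0, 0, 0, 0, 0.045],
    [0.012, -0.023, 0, 0, 0, 0, 0.045],
    [0.016, -0.031, 0, 0, 0, 0, 0.045],
    [0.017, -0.033, 0, 0, 0, 0, 0.045],
    [0.017, -0.033, 0, 0, 0, 0, 0.045]
  ]
}}

```text
t: 11.95
tool_pos: [0.585, -0.3273, 0.0634]
eef_rot: [[-0.048, -0.022, 0.999], [0.902, 0.429, 0.053], [-0.43, 0.903, -0.0]]
wrist_force: [-0.1, 0.3, -0.1]
grip_width: 0.045
```

```bash
python3 look.py b
```

```text
11.95 [ 0.585  -0.3273  0.0634] [-0.1  0.3 -0.1] [-54.3  68.4  41.6  36.3 124.5 -52. ] 0.04501181877818354
scene foot 301 [[0.556, -0.374, 0.006], [0.601, -0.333, 0.01], [0.624, -0.307, 0.013]] [-0.017 -0.007  0.017]
scene head 108 [[0.571, -0.357, 0.143], [0.591, -0.341, 0.148], [0.605, -0.325, 0.151]] [-0.049 -0.022  0.169]
top foot 364 [[0.555, -0.373, 0.005], [0.585, -0.325, 0.012], [0.619, -0.308, 0.017]] [-0.004  0.003  0.015]
top head 198 [[0.571, -0.359, 0.144], [0.587, -0.343, 0.15], [0.603, -0.326, 0.153]] [0.043 0.004 0.125]
```

View pics/scene_b.png

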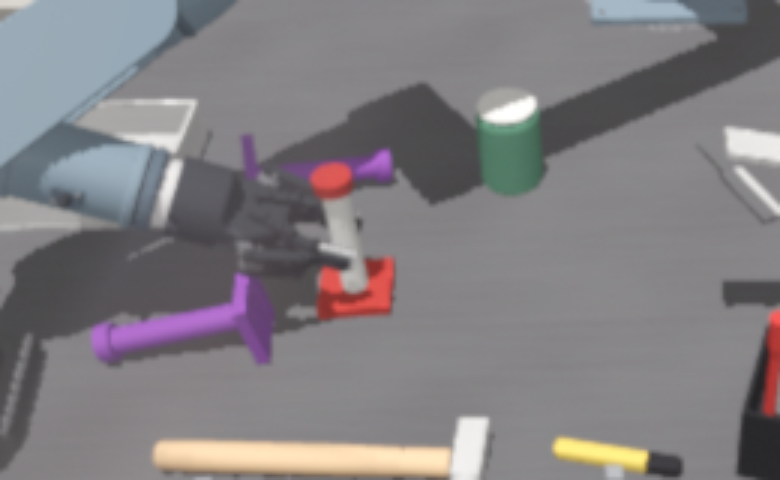

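>>> {"fn": "servo_tool", "kwargs": {
  "increments": [
    [0, 0, 0, 0, 0, 0, 0.02],
    [0, 0, 0, 0, 0, 0, 0.02],
    [0, 0, 0, 0, 0, 0, 0.02],
    [0, 0, 0, 0, 0, 0, 0.02],
    [0.003, 0.0015, 0.0006, 0, 0, 0, 0.02],
    [0.01, 0.0048, 0.002, 0, 0, 0, 0.02],
    [0.021, 0.01, 0.0041, 0, 0, 0, 0.02],
    [0.033, 0.0157, 0.0065, 0, 0, 0, 0.02],
    [0.044, 0.021, 0.0086, 0, 0, 0, 0.02],
    [0.05, 0.0238, 0.0098, 0, 0, 0, 0.02]
  ],
  "grip_force": 30
}}

```text
t: 13.3
tool_pos: [0.5902, -0.2718, 0.0644]
eef_rot: [[-0.05, -0.02, 0.999], [0.902, 0.429, 0.054], [-0.43, 0.903, -0.003]]
wrist_force: [-5.4, -4.4, 1.9]
grip_width: 0.0241
```

```bash
python3 look.py c
```

```text
13.3 [ 0.5902 -0.2718  0.0644] [-5.4 -4.4  1.9] [-51.7  64.3  51.   36.4 118.9 -53.4] 0.024054010469995182
scene foot 208 [[0.573, -0.352, 0.008], [0.618, -0.318, 0.024], [0.63, -0.299, 0.049]] [-0.031 -0.761 -0.198]
scene head 110 [[0.575, -0.257, 0.128], [0.597, -0.241, 0.138], [0.61, -0.227, 0.147]] [-0.074 -0.514  0.058]
top foot 81 [[0.561, -0.348, 0.013], [0.595, -0.333, 0.04], [0.629, -0.305, 0.049]] [ 0.051 -0.751 -0.242]
top head 176 [[0.575, -0.254, 0.128], [0.591, -0.24, 0.14], [0.607, -0.226, 0.149]] [ 0.026 -0.636 -0.029]
```

View pics/scene_c.png

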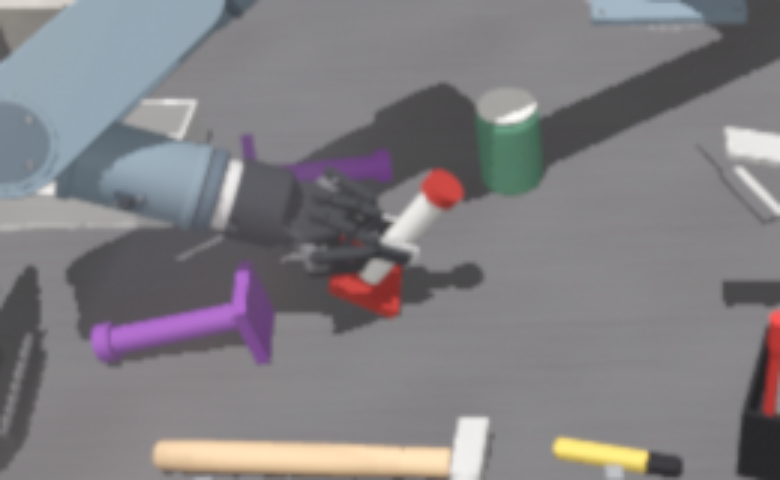

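The stand tipped forward (~36°) because the grip was too loose. The reverse drag at minimal grip should set it back on its foot.

>>> {"fn": "servo_tool", "kwargs": {
  "increments": [
    [0, 0, 0, 0, 0, 0, 0.02],
    [-0.003, -0.0015, -0.0006, 0, 0, 0, 0.02],
    [-0.008, -0.004, -0.0016, 0, 0, 0, 0.02],
    [-0.013, -0.0062, -0.0026, 0, 0, 0, 0.02],
    [-0.019, -0.009, -0.0038, 0, 0, 0, 0.02],
    [-0.025, -0.012, -0.005, 0, 0, 0, 0.02],
    [-0.031, -0.0148, -0.0062, 0, 0, 0, 0.02],
    [-0.036, -0.0172, -0.007, 0, 0, 0, 0.02],
    [-0.04, -0.019, -0.008, 0, 0, 0, 0.02],
    [-0.042, -0.02, -0.0082, 0, 0, 0, 0.02]
  ],
  "grip_force": 20
}}

```text
t: 14.65
tool_pos: [0.5859, -0.3192, 0.0627]
eef_rot: [[-0.047, -0.022, 0.999], [0.901, 0.43, 0.052], [-0.431, 0.902, -0.001]]
wrist_force: [0.4, 0.1, -7.2]
grip_width: 0.0238
```

```bash
python3 look.py d
```

```text
14.65 [ 0.5859 -0.3192  0.0627] [ 0.4  0.1 -7.2] [-53.9  67.8  43.2  36.2 123.5 -52.2] 0.023826979802490628
scene foot 269 [[0.564, -0.384, 0.008], [0.608, -0.348, 0.018], [0.626, -0.322, 0.033]] [ 0.    -0.323 -0.094]
scene head 110 [[0.573, -0.326, 0.144], [0.592, -0.311, 0.151], [0.606, -0.296, 0.157]] [-0.058 -0.273  0.101]
top foot 181 [[0.557, -0.386, 0.01], [0.584, -0.362, 0.024], [0.62, -0.324, 0.034]] [ 0.005 -0.317 -0.094]
top head 193 [[0.571, -0.326, 0.147], [0.587, -0.311, 0.153], [0.604, -0.296, 0.16]] [ 0.011 -0.311  0.05 ]
```

View pics/scene_d.png

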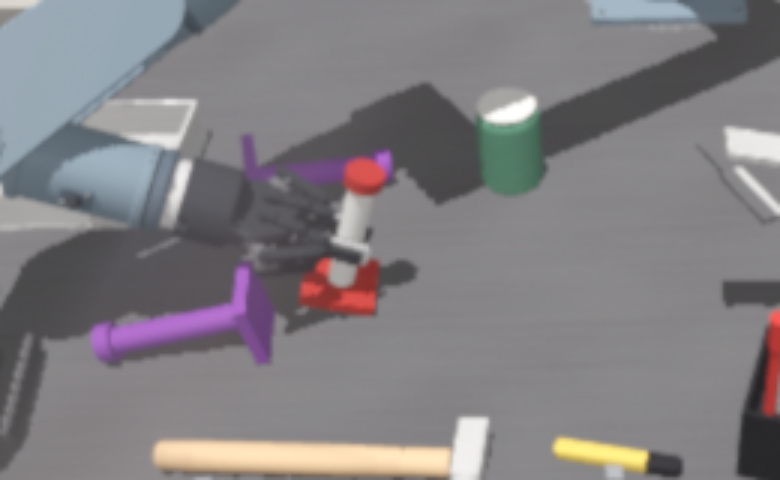

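Tilt is now ~17°. Opening slightly so it settles, then a firm regrip.

>>> {"fn": "servo_tool", "kwargs": {
  "increments": [
    [0, 0, 0, 0, 0, 0, 0.025],
    [0, 0, 0, 0, 0, 0, 0.026],
    [0, 0, 0, 0, 0, 0, 0.027],
    [0, 0, 0, 0, 0, 0, 0.028],
    [0, 0, 0, 0, 0, 0, 0.03],
    [0, 0, 0, 0, 0, 0, 0.035],
    [0, 0, 0, 0, 0, 0, 0.035],
    [0, 0, 0, 0, 0, 0, 0.035],
    [-0.004, -0.002, 0, 0, 0, 0, 0.035],
    [-0.006, -0.003, 0, 0, 0, 0, 0.035]
  ]
}}

```text
t: 16.0
tool_pos: [0.5865, -0.3256, 0.0635]
eef_rot: [[-0.047, -0.023, 0.999], [0.901, 0.43, 0.053], [-0.43, 0.903, -0.0]]
wrist_force: [0.4, -0.2, -0.7]
grip_width: 0.0346
```

```bash
python3 look.py e
```

```text
16.0 [ 0.5865 -0.3256  0.0635] [ 0.4 -0.2 -0.7] [-54.1  68.4  41.7  36.4 124.4 -51.9] 0.03463376293851111
scene foot 287 [[0.563, -0.392, 0.004], [0.606, -0.353, 0.01], [0.626, -0.325, 0.013]] [-0.014  0.005  0.02 ]
scene head 97 [[0.574, -0.374, 0.143], [0.591, -0.358, 0.148], [0.607, -0.344, 0.15]] [-0.028 -0.013  0.159]
top foot 239 [[0.557, -0.387, 0.006], [0.589, -0.337, 0.012], [0.62, -0.325, 0.016]] [-0.008  0.006  0.018]
top head 205 [[0.573, -0.378, 0.138], [0.59, -0.36, 0.15], [0.606, -0.344, 0.154]] [-0.102  0.143  0.26 ]
```

View pics/scene_e.png

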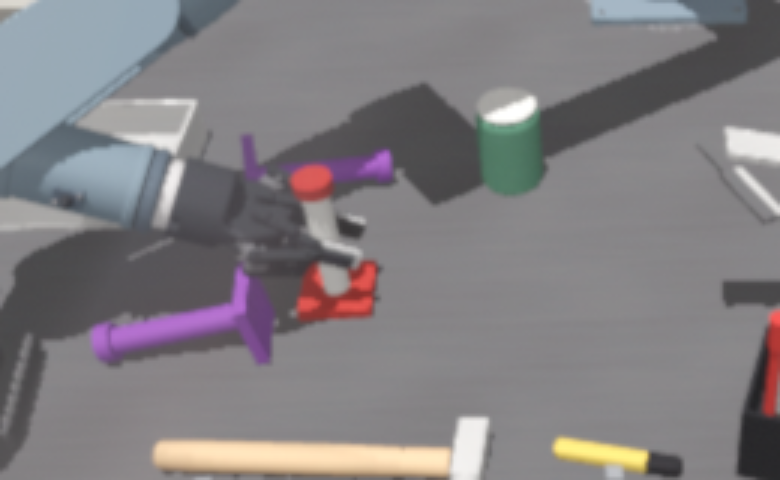

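>>> {"fn": "servo_tool", "kwargs": {
  "increments": [
    [-0.004, 0, 0.001, 0, 0, 0, 0.035],
    [-0.01, 0, 0.002, 0, 0, 0, 0.035],
    [-0.012, 0, 0.0025, 0, 0, 0, 0.035],
    [-0.012, 0, 0.0025, 0, 0, 0, 0.02],
    [-0.012, 0, 0.0025, 0, 0, 0, 0.02],
    [-0.012, 0, 0.0025, 0, 0, 0, 0.02],
    [-0.012, 0, 0.0025, 0, 0, 0, 0.02],
    [-0.012, 0, 0.0025, 0, 0, 0, 0.02],
    [-0.012, 0, 0.0025, 0, 0, 0, 0.02],
    [-0.012, 0, 0.0025, 0, 0, 0, 0.02]
  ],
  "grip_force": 115
}}

```text
t: 17.35
tool_pos: [0.5891, -0.3362, 0.0689]
eef_rot: [[-0.048, -0.022, 0.999], [0.901, 0.43, 0.053], [-0.43, 0.903, -0.001]]
wrist_force: [-3.9, -3.4, 2.4]
grip_width: 0.0226
```

>>> {"fn": "servo_tool", "kwargs": {
  "increments": [
    [0.001, 0.0005, 0.0002, 0, 0, 0, 0.02],
    [0.003, 0.0014, 0.0006, 0, 0, 0, 0.02],
    [0.006, 0.0029, 0.0011, 0, 0, 0, 0.02],
    [0.009, 0.0043, 0.0017, 0, 0, 0, 0.02],
    [0.012, 0.0057, 0.0022, 0, 0, 0, 0.02],
    [0.015, 0.0072, 0.0028, 0, 0, 0, 0.02],
    [0.018, 0.0086, 0.0033, 0, 0, 0, 0.02],
    [0.021, 0.01, 0.0039, 0, 0, 0, 0.02],
    [0.023, 0.011, 0.0042, 0, 0, 0, 0.02],
    [0.024, 0.0115, 0.0044, 0, 0, 0, 0.02]
  ]
}}

```text
t: 18.6
tool_pos: [0.5927, -0.31, 0.0692]
eef_rot: [[-0.046, -0.023, 0.999], [0.901, 0.432, 0.052], [-0.432, 0.902, 0.001]]
wrist_force: [-2.0, -7.8, 3.8]
grip_width: 0.0225
```

```bash
python3 look.py f
```

```text
18.6 [ 0.5927 -0.31    0.0692] [-2.  -7.8  3.8] [-53.2  67.   43.8  36.9 123.1 -51.6] 0.022489433073094957
scene foot 317 [[0.563, -0.366, 0.006], [0.608, -0.328, 0.011], [0.63, -0.299, 0.015]] [-0.035 -0.016  0.027]
scene head 110 [[0.58, -0.346, 0.142], [0.601, -0.33, 0.149], [0.614, -0.316, 0.151]] [-0.088 -0.061  0.181]
top foot 337 [[0.561, -0.365, 0.006], [0.58, -0.316, 0.012], [0.627, -0.3, 0.017]] [-0.023  0.007  0.028]
top head 199 [[0.58, -0.349, 0.144], [0.596, -0.333, 0.15], [0.613, -0.316, 0.154]] [-0.093  0.082  0.232]
```

View pics/scene_f.png

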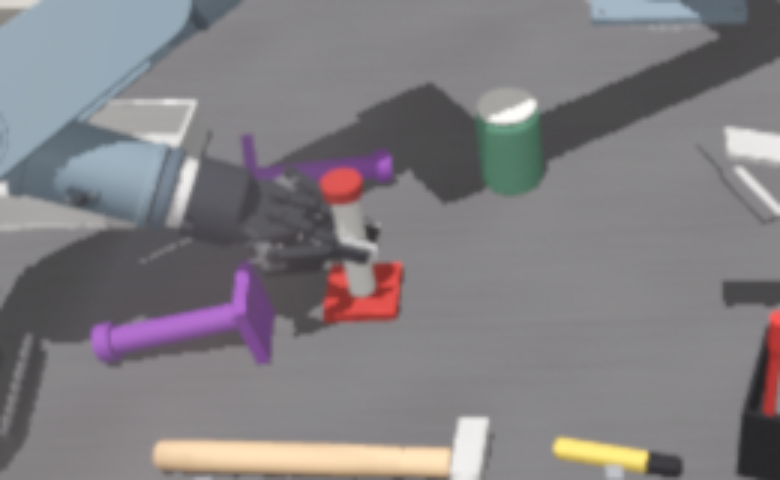

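Now it slides upright. Continuing.

>>> {"fn": "servo_tool", "kwargs": {
  "increments": [
    [0.003, 0.002, 0.0005, 0, 0, 0, 0.02],
    [0.01, 0.0055, 0.0017, 0, 0, 0, 0.02],
    [0.02, 0.0105, 0.0034, 0, 0, 0, 0.02],
    [0.032, 0.0163, 0.0055, 0, 0, 0, 0.02],
    [0.044, 0.022, 0.0075, 0, 0, 0, 0.02],
    [0.056, 0.0278, 0.0096, 0, 0, 0, 0.02],
    [0.068, 0.0335, 0.0117, 0, 0, 0, 0.02],
    [0.08, 0.0393, 0.0137, 0, 0, 0, 0.02],
    [0.088, 0.0432, 0.0151, 0, 0, 0, 0.02],
    [0.092, 0.045, 0.0158, 0, 0, 0, 0.02]
  ]
}}

```text
t: 19.95
tool_pos: [0.603, -0.2047, 0.0691]
eef_rot: [[-0.049, -0.022, 0.999], [0.902, 0.429, 0.054], [-0.43, 0.903, -0.001]]
wrist_force: [0.2, -1.1, -6.0]
grip_width: 0.0225
```

```bash
python3 look.py g -.22
```

```text
19.95 [ 0.603  -0.2047  0.0691] [ 0.2 -1.1 -6. ] [-48.   60.4  59.4  38.1 113.3 -53.6] 0.022543098876104804
scene foot 318 [[0.572, -0.261, 0.005], [0.618, -0.224, 0.01], [0.641, -0.195, 0.013]] [-0.023  0.004  0.025]
scene head 115 [[0.591, -0.242, 0.139], [0.611, -0.227, 0.148], [0.625, -0.212, 0.152]] [-0.116  0.019  0.223]
top foot 310 [[0.571, -0.254, 0.006], [0.59, -0.208, 0.012], [0.637, -0.194, 0.017]] [-0.013  0.     0.02 ]
top head 189 [[0.591, -0.244, 0.145], [0.607, -0.228, 0.15], [0.623, -0.212, 0.154]] [-0.074  0.039  0.204]
```

View pics/scene_g.png

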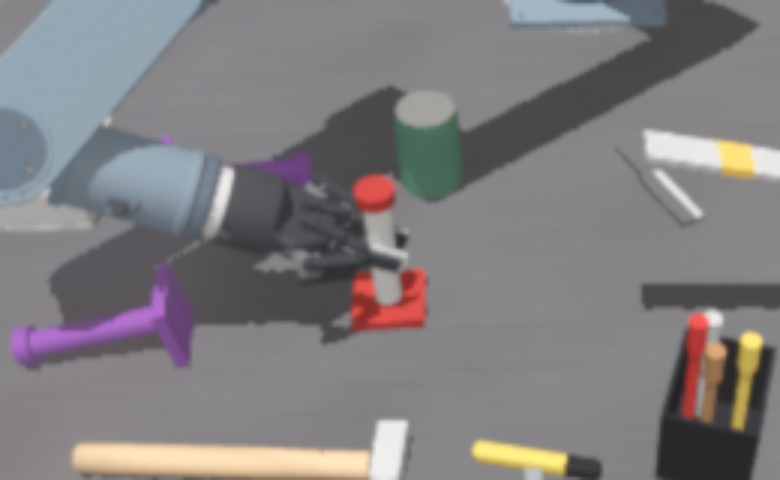

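>>> {"fn": "servo_tool", "kwargs": {
  "increments": [
    [0.003, 0.001, 0.0005, 0, 0, 0, 0.02],
    [0.01, 0.0043, 0.0017, 0, 0, 0, 0.02],
    [0.02, 0.009, 0.0035, 0, 0, 0, 0.02],
    [0.033, 0.0152, 0.0058, 0, 0, 0, 0.02],
    [0.047, 0.0218, 0.0082, 0, 0, 0, 0.02],
    [0.061, 0.0285, 0.0107, 0, 0, 0, 0.02],
    [0.075, 0.0352, 0.0131, 0, 0, 0, 0.02],
    [0.088, 0.0413, 0.0154, 0, 0, 0, 0.02],
    [0.098, 0.046, 0.0172, 0, 0, 0, 0.02],
    [0.102, 0.048, 0.0179, 0, 0, 0, 0.02]
  ]
}}

```text
t: 21.3
tool_pos: [0.6149, -0.0915, 0.0693]
eef_rot: [[-0.048, -0.023, 0.999], [0.901, 0.43, 0.054], [-0.43, 0.903, -0.0]]
wrist_force: [-0.1, -0.3, -7.1]
grip_width: 0.0227
```

```bash
python3 look.py i -.11
python3 - <<'E'
from h import *
f=grab_frame("top");W=world(f)
m=(abs(W[...,0]-.41)<.06)&(abs(W[...,1]+.2)<.12)&(W[...,2]>.11)
print("above can area min z of arm",np.percentile(W[m][:,2],[0,5,50]) if m.any() else None)
cv2.imwrite("pics/sfull.png",grab_frame("scene")["img"])
E
```

```text
21.3 [ 0.6149 -0.0915  0.0693] [-0.1 -0.3 -7.1] [-41.5  55.5  71.3  41.6 104.5 -53.8] 0.02270492119759867
scene foot 305 [[0.585, -0.149, 0.005], [0.631, -0.114, 0.01], [0.653, -0.082, 0.014]] [-0.023  0.009  0.025]
scene head 115 [[0.603, -0.128, 0.141], [0.622, -0.115, 0.149], [0.636, -0.099, 0.151]] [-0.127  0.015  0.228]
top foot 281 [[0.583, -0.147, 0.008], [0.602, -0.096, 0.012], [0.649, -0.081, 0.017]] [-0.018 -0.002  0.023]
top head 197 [[0.602, -0.132, 0.141], [0.618, -0.115, 0.15], [0.634, -0.099, 0.155]] [-0.01   0.057  0.162]
above can area min z of arm [0.44252561 0.49766854 0.56949266]
```

View pics/sfull.png

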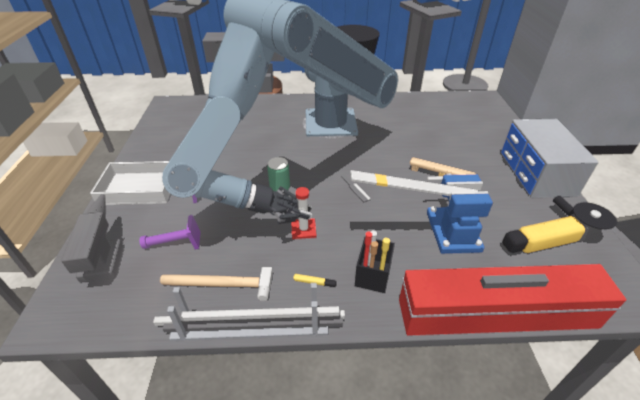

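View pics/top_i.png

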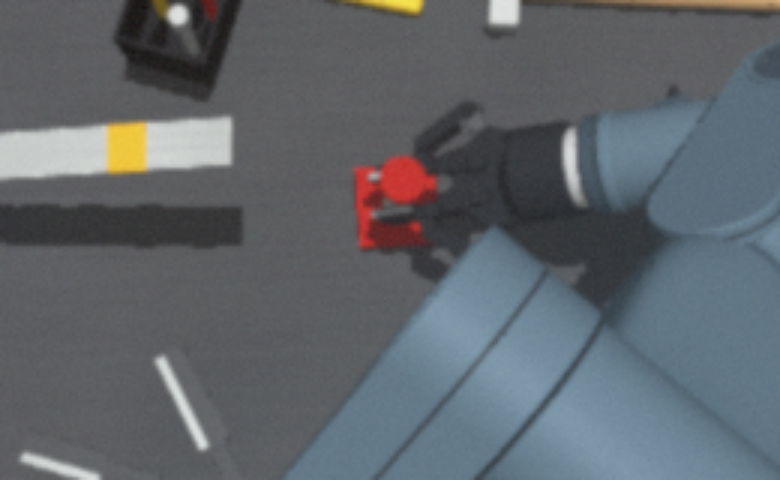

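>>> {"fn": "servo_tool", "kwargs": {
  "increments": [
    [0.003, 0.0006, 0.0005, 0, 0, 0, 0.02],
    [0.01, 0.0039, 0.0018, 0, 0, 0, 0.02],
    [0.02, 0.0087, 0.0037, 0, 0, 0, 0.02],
    [0.032, 0.0145, 0.0059, 0, 0, 0, 0.02],
    [0.044, 0.0202, 0.0082, 0, 0, 0, 0.02],
    [0.056, 0.026, 0.0104, 0, 0, 0, 0.02],
    [0.068, 0.0317, 0.0126, 0, 0, 0, 0.02],
    [0.08, 0.0375, 0.0149, 0, 0, 0, 0.02],
    [0.088, 0.0413, 0.0163, 0, 0, 0, 0.02],
    [0.092, 0.0432, 0.0171, 0, 0, 0, 0.02]
  ]
}}

```text
t: 22.75
tool_pos: [0.6264, 0.0109, 0.0692]
eef_rot: [[-0.049, -0.023, 0.999], [0.902, 0.429, 0.054], [-0.429, 0.903, -0.0]]
wrist_force: [-0.5, -3.7, -1.6]
grip_width: 0.0224
```

```bash
python3 look.py j -.02 .63
```

```text
22.75 [0.6264 0.0109 0.0692] [-0.5 -3.7 -1.6] [-34.5  52.5  78.6  46.2  97.6 -53. ] 0.02238045631882502
scene foot 302 [[0.6, -0.047, 0.004], [0.642, -0.013, 0.01], [0.664, 0.02, 0.014]] [-0.018 -0.     0.022]
scene head 116 [[0.614, -0.027, 0.141], [0.634, -0.012, 0.148], [0.649, 0.003, 0.151]] [-0.084  0.023  0.201]
top foot 246 [[0.594, -0.046, 0.006], [0.612, -0.0, 0.012], [0.657, 0.022, 0.016]] [-0.016 -0.017  0.021]
top head 190 [[0.613, -0.028, 0.144], [0.63, -0.013, 0.15], [0.646, 0.004, 0.154]] [-0.019  0.019  0.162]
```

View pics/scene_j.png

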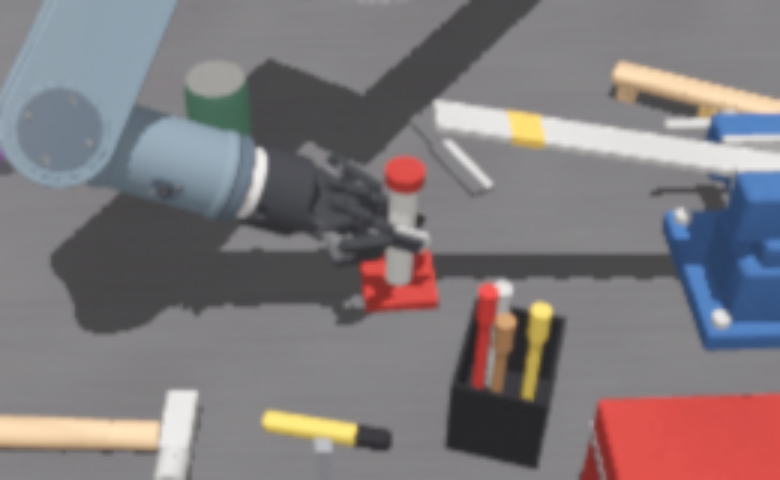

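View pics/top_j.png

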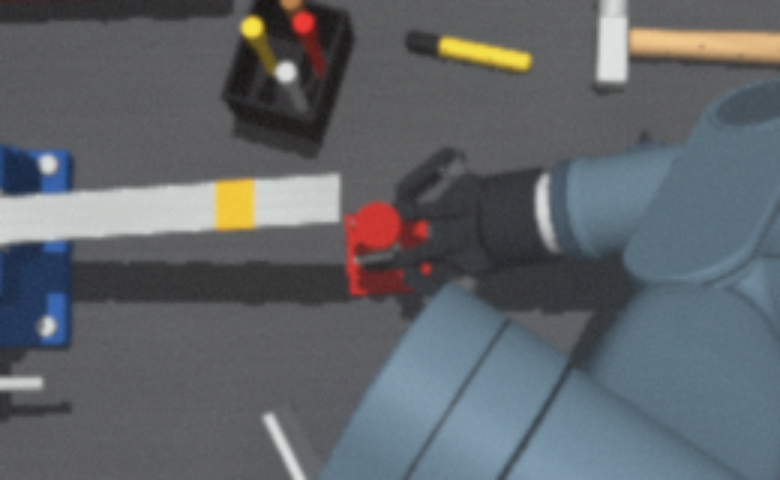

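>>> {"fn": "servo_tool", "kwargs": {
  "increments": [
    [0.003, 0.0014, 0.0005, 0, 0, 0, 0.02],
    [0.01, 0.0047, 0.0018, 0, 0, 0, 0.02],
    [0.02, 0.0095, 0.0036, 0, 0, 0, 0.02],
    [0.031, 0.0147, 0.0056, 0, 0, 0, 0.02],
    [0.043, 0.0204, 0.0078, 0, 0, 0, 0.02],
    [0.055, 0.0261, 0.01, 0, 0, 0, 0.02],
    [0.067, 0.0318, 0.0121, 0, 0, 0, 0.02],
    [0.078, 0.037, 0.0141, 0, 0, 0, 0.02],
    [0.085, 0.0404, 0.0154, 0, 0, 0, 0.02],
    [0.088, 0.0418, 0.0159, 0, 0, 0, 0.02]
  ]
}}

```text
t: 24.1
tool_pos: [0.6371, 0.1086, 0.0692]
eef_rot: [[-0.048, -0.023, 0.999], [0.902, 0.429, 0.054], [-0.429, 0.903, 0.0]]
wrist_force: [-1.5, -5.8, 1.7]
grip_width: 0.0223
```

```bash
python3 look.py k .08 .64
```

```text
24.1 [0.6371 0.1086 0.0692] [-1.5 -5.8  1.7] [-27.1  50.7  83.2  51.3  91.7 -51.5] 0.02233992835117253
scene foot 179 [[0.614, 0.049, 0.004], [0.644, 0.097, 0.011], [0.733, 0.118, 0.034]] [ 0.118 -0.016 -0.064]
scene head 107 [[0.627, 0.071, 0.142], [0.646, 0.085, 0.149], [0.659, 0.1, 0.151]] [-0.1    0.02   0.211]
top foot 113 [[0.606, 0.051, 0.007], [0.617, 0.096, 0.012], [0.648, 0.117, 0.017]] [-0.037 -0.024  0.037]
top head 22 [[0.623, 0.077, 0.143], [0.626, 0.087, 0.149], [0.628, 0.097, 0.153]] [ 0.173 -0.075  0.047]
```

View pics/scene_k.png

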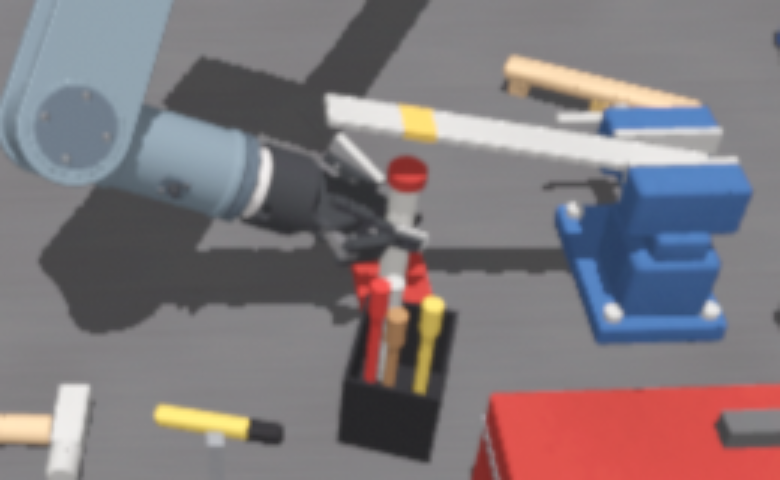

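View pics/top_k.png

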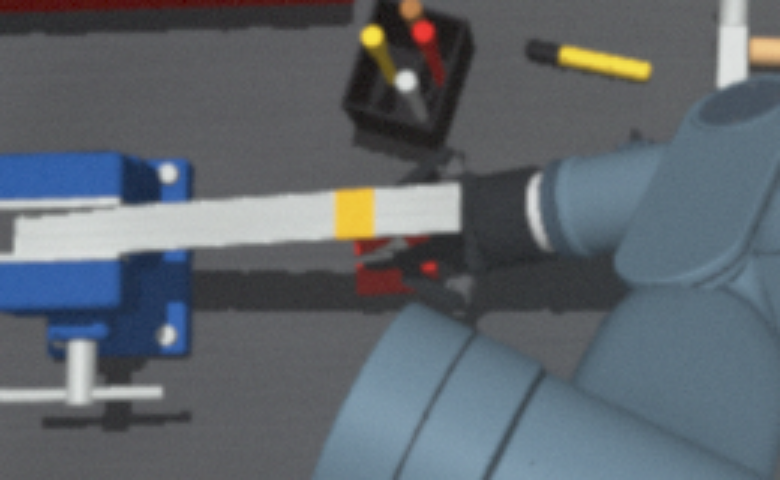

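The stand is under the band at ≈(0.641,0.085). The scene crop shows it upright, with the bar still raised above. Releasing and backing off along -y.

>>> {"fn": "servo_tool", "kwargs": {
  "increments": [
    [0, 0, 0, 0, 0, 0, 0.024],
    [0, 0, 0, 0, 0, 0, 0.026],
    [0, 0, 0, 0, 0, 0, 0.03],
    [0, 0, 0, 0, 0, 0, 0.038],
    [0, 0, 0, 0, 0, 0, 0.046],
    [0, 0, 0, 0, 0, 0, 0.05],
    [-0.004, -0.002, 0, 0, 0, 0, 0.05],
    [-0.014, -0.0067, 0, 0, 0, 0, 0.05],
    [-0.03, -0.0143, 0, 0, 0, 0, 0.05],
    [-0.05, -0.0238, 0, 0, 0, 0, 0.05]
  ]
}}

```text
t: 25.45
tool_pos: [0.6403, 0.0512, 0.0685]
eef_rot: [[-0.048, -0.023, 0.999], [0.901, 0.43, 0.053], [-0.43, 0.903, 0.0]]
wrist_force: [0.3, -1.0, 0.3]
grip_width: 0.0499
```

>>> {"fn": "servo_tool", "kwargs": {
  "increments": [
    [-0.02, -0.0095, 0, 0, 0, 0, 0.05],
    [-0.045, -0.0214, 0, 0, 0, 0, 0.05],
    [-0.07, -0.0333, 0, 0, 0, 0, 0.05],
    [-0.095, -0.0452, 0, 0, 0, 0, 0.05],
    [-0.12, -0.0571, 0, 0, 0, 0, 0.05],
    [-0.145, -0.069, 0, 0, 0, 0, 0.05],
    [-0.17, -0.081, 0, 0, 0, 0, 0.04],
    [-0.195, -0.0929, 0, 0, 0, 0, 0.03],
    [-0.21, -0.1, 0, 0, 0, 0, 0.01],
    [-0.215, -0.1024, 0, 0, 0, 0, 0]
  ]
}}

```text
t: 26.7
tool_pos: [0.6524, -0.1875, 0.0681]
eef_rot: [[-0.046, -0.022, 0.999], [0.901, 0.43, 0.051], [-0.431, 0.903, -0.0]]
wrist_force: [0.1, -0.5, -0.1]
grip_width: -0.0002
```

```bash
python3 look.py l .08 .64
python3 - <<'E'
from h import *
f=grab_frame("top");img=f["img"];W=world(f);hsv=cv2.cvtColor(img,cv2.COLOR_BGR2HSV);H,S,V=[hsv[...,i] for i in range(3)]
m=(H>18)&(H<32)&(S>140)&(abs(W[...,0]-.64)<.05)&(abs(W[...,1]-.09)<.05)
print(np.median(W[m],0))
o=get_obs();
print(inc(o["eef_rot"],o["tool_pos"],tool(2,93,0),[0.64,-0.10,0.30]))
E
```

```text
26.7 [ 0.6524 -0.1875  0.0681] [ 0.1 -0.5 -0.1] [-44.7  63.1  53.2  41.7 114.  -48.6] -0.0001997307584051891
scene foot 218 [[0.605, 0.049, 0.001], [0.637, 0.07, 0.01], [0.733, 0.118, 0.03]] [ 0.105 -0.016 -0.055]
scene head 109 [[0.624, 0.069, 0.14], [0.643, 0.083, 0.148], [0.657, 0.098, 0.15]] [-0.069  0.048  0.187]
top foot 343 [[0.606, 0.051, 0.006], [0.622, 0.075, 0.011], [0.651, 0.116, 0.016]] [-0.014 -0.005  0.02 ]
top head 31 [[0.621, 0.074, 0.141], [0.625, 0.085, 0.149], [0.628, 0.095, 0.153]] [ 0.282 -0.025 -0.025]
[0.63950272 0.08978718 0.2041336 ]
[-2.20e-02  2.46e-01 -8.20e-03  9.00e-01 -6.00e-01 -6.45e+01]
```

View pics/scene_l.png

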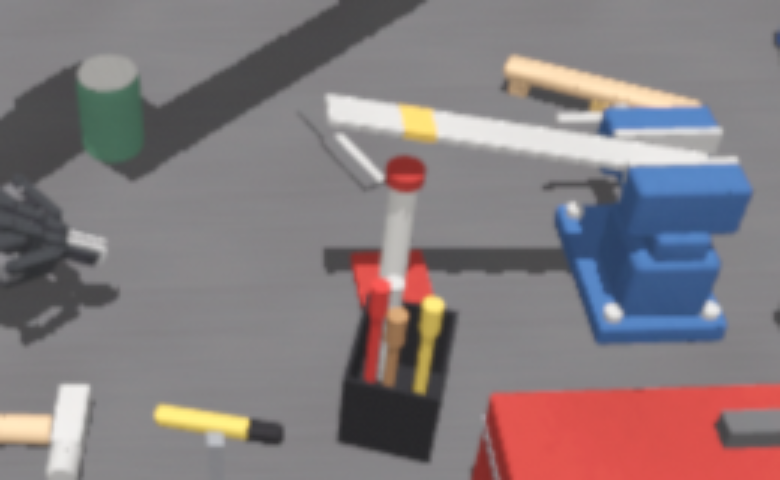

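>>> {"fn": "servo_tool", "kwargs": {
  "increments": [
    [-0.001, 0.012, -0.0004, 0, 0, -3, 0],
    [-0.003, 0.036, -0.0012, 0.1, 0, -9, 0],
    [-0.006, 0.064, -0.002, 0.2, -0.1, -16, 0],
    [-0.008, 0.092, -0.003, 0.3, -0.2, -24, 0],
    [-0.011, 0.12, -0.004, 0.4, -0.3, -32, 0],
    [-0.013, 0.15, -0.005, 0.5, -0.4, -40, 0],
    [-0.016, 0.18, -0.006, 0.6, -0.4, -48, 0],
    [-0.019, 0.21, -0.007, 0.7, -0.5, -55, 0],
    [-0.021, 0.236, -0.008, 0.8, -0.6, -61.5, 0],
    [-0.022, 0.246, -0.0082, 0.9, -0.6, -64.5, 0]
  ]
}}

```text
t: 28.1
tool_pos: [0.6401, -0.0967, 0.3033]
eef_rot: [[0.004, -0.039, 0.999], [-0.003, 0.999, 0.039], [-1.0, -0.003, 0.004]]
wrist_force: [0.6, -0.8, -0.1]
grip_width: -0.0002
```

Run:
```python
from h import *
o=get_obs();print(o["tool_pos"],o["joint_positions"].round(1),o["wrist_force"])
print(inc(o["eef_rot"],o["tool_pos"],tool(2,93,0),[0.64,0.085,0.225]))
```

```text
[ 0.64006211 -0.09670965  0.30334794] [-18.4  23.1  66.3  -0.1  90.3 -20.6] [ 0.56917249 -0.77310702 -0.0573758 ]
[0.0778 0.1818 0.0066 0.2    0.2    0.2   ]
```

>>> {"fn": "servo_tool", "kwargs": {
  "increments": [
    [0, 0.012, 0.0005, 0, 0, 0, 0],
    [0, 0.036, 0.0014, 0, 0, 0, 0],
    [0, 0.066, 0.0025, 0, 0, 0, 0],
    [0, 0.098, 0.0036, 0, 0, 0, 0],
    [0, 0.13, 0.0048, 0, 0, 0, 0],
    [0, 0.158, 0.0058, 0, 0, 0, 0],
    [0.012, 0.175, 0.0064, 0, 0, 0, 0],
    [0.032, 0.181, 0.0066, 0, 0, 0, 0],
    [0.052, 0.182, 0.0066, 0, 0, 0, 0],
    [0.066, 0.182, 0.0066, 0, 0, 0, 0]
  ]
}}

```text
t: 29.35
tool_pos: [0.6394, 0.0827, 0.2315]
eef_rot: [[-0.003, -0.035, 0.999], [0.001, 0.999, 0.035], [-1.0, 0.001, -0.003]]
wrist_force: [-0.0, -0.8, -0.0]
grip_width: 0.0001
```

```bash
python3 look.py m .08 .64
```

```text
29.35 [0.6394 0.0827 0.2315] [-0.  -0.8 -0. ] [-2.5 24.7 73.6  0.  81.8 -4.5] 9.456846220805246e-05
scene foot 217 [[0.604, 0.049, 0.004], [0.637, 0.07, 0.01], [0.733, 0.118, 0.031]] [ 0.113 -0.019 -0.06 ]
scene head 109 [[0.625, 0.069, 0.14], [0.643, 0.084, 0.148], [0.657, 0.098, 0.15]] [-0.092  0.04   0.203]
top foot 250 [[0.606, 0.049, 0.006], [0.622, 0.067, 0.011], [0.651, 0.098, 0.016]] [-0.022 -0.003  0.025]
```

View pics/scene_m.png

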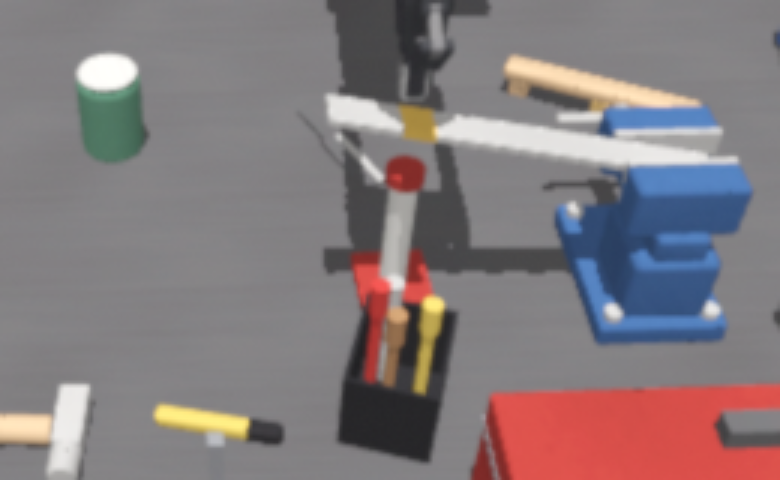

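The shut fingers are right over the band. Pressing down: fast to near, then in small steps.

>>> {"fn": "servo_tool", "kwargs": {
  "increments": [
    [0.006, 0, 0, 0, 0, 0, 0],
    [0.014, 0, 0, 0, 0, 0, 0],
    [0.022, 0, 0, 0, 0, 0, 0],
    [0.029, 0, 0, 0, 0, 0, 0],
    [0.036, 0, 0, 0, 0, 0, 0],
    [0.043, 0, 0, 0, 0, 0, 0],
    [0.05, 0, 0, 0, 0, 0, 0],
    [0.056, 0, 0, 0, 0, 0, 0],
    [0.061, 0, 0, 0, 0, 0, 0],
    [0.064, 0, 0, 0, 0, 0, 0]
  ]
}}

```text
t: 30.7
tool_pos: [0.6404, 0.0825, 0.1698]
eef_rot: [[0.0, -0.035, 0.999], [0.0, 0.999, 0.035], [-1.0, 0.0, 0.0]]
wrist_force: [0.3, -3.9, 4.8]
grip_width: -0.0
```

```bash
python3 look.py n .08 .64
```

```text
30.7 [0.6404 0.0825 0.1698] [ 0.3 -3.9  4.8] [-2.5 27.  78.8  0.  74.2 -4.6] -9.949682853914773e-06
scene foot 220 [[0.604, 0.049, 0.003], [0.638, 0.07, 0.01], [0.733, 0.118, 0.037]] [ 0.126 -0.028 -0.068]
scene head 53 [[0.643, 0.069, 0.14], [0.651, 0.083, 0.147], [0.657, 0.097, 0.151]] [-0.073  0.091  0.186]
top foot 167 [[0.606, 0.051, 0.007], [0.621, 0.064, 0.011], [0.643, 0.085, 0.016]] [-0.007 -0.006  0.016]
```

View pics/scene_n.png

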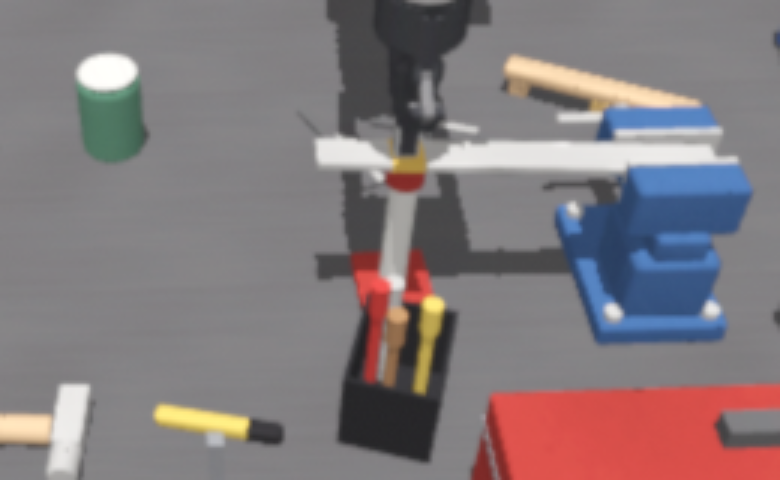

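>>> {"fn": "servo_tool", "kwargs": {
  "increments": [
    [0.001, 0, 0, 0, 0, 0, 0],
    [0.002, 0, 0, 0, 0, 0, 0],
    [0.003, 0, 0, 0, 0, 0, 0],
    [0.004, 0, 0, 0, 0, 0, 0],
    [0.005, 0, 0, 0, 0, 0, 0],
    [0.006, 0, 0, 0, 0, 0, 0],
    [0.007, 0, 0, 0, 0, 0, 0],
    [0.008, 0, 0, 0, 0, 0, 0],
    [0.008, 0, 0, 0, 0, 0, 0],
    [0.008, 0, 0, 0, 0, 0, 0]
  ]
}}

```text
t: 32.05
tool_pos: [0.6403, 0.0826, 0.1619]
eef_rot: [[0.0, -0.035, 0.999], [0.0, 0.999, 0.035], [-1.0, 0.0, 0.0]]
wrist_force: [-0.5, -0.8, 1.1]
grip_width: -0.0001
```

>>> {"fn": "servo_tool", "kwargs": {
  "increments": [
    [0.0003, 0, 0, 0, 0, 0, 0],
    [0.0006, 0, 0, 0, 0, 0, 0],
    [0.0009, 0, 0, 0, 0, 0, 0],
    [0.0012, 0, 0, 0, 0, 0, 0],
    [0.0014, 0, 0, 0, 0, 0, 0],
    [0.0016, 0, 0, 0, 0, 0, 0],
    [0.0018, 0, 0, 0, 0, 0, 0],
    [0.002, 0, 0, 0, 0, 0, 0],
    [0.002, 0, 0, 0, 0, 0, 0],
    [0.002, 0, 0, 0, 0, 0, 0]
  ]
}}

```text
t: 33.3
tool_pos: [0.6404, 0.0825, 0.1601]
eef_rot: [[0.0, -0.035, 0.999], [0.0, 0.999, 0.035], [-1.0, 0.0, 0.0]]
wrist_force: [-1.6, -0.6, 2.9]
grip_width: 0.0001
```

>>> {"fn": "servo_tool", "kwargs": {
  "increments": [
    [0.0002, 0, 0, 0, 0, 0, 0],
    [0.0004, 0, 0, 0, 0, 0, 0],
    [0.0006, 0, 0, 0, 0, 0, 0],
    [0.0008, 0, 0, 0, 0, 0, 0],
    [0.001, 0, 0, 0, 0, 0, 0],
    [0.0012, 0, 0, 0, 0, 0, 0],
    [0.0014, 0, 0, 0, 0, 0, 0],
    [0.0014, 0, 0, 0, 0, 0, 0],
    [0.0014, 0, 0, 0, 0, 0, 0],
    [0.0014, 0, 0, 0, 0, 0, 0]
  ]
}}

```text
t: 34.55
tool_pos: [0.6404, 0.0826, 0.1587]
eef_rot: [[0.0, -0.035, 0.999], [0.0, 0.999, 0.035], [-1.0, 0.0, 0.0]]
wrist_force: [-1.8, -1.3, 3.7]
grip_width: -0.0001
```

```bash
python3 look.py o .08 .64
cat > bar.py <<'E'
from h import *
f=grab_frame("top");W=world(f);img=f["img"]
hsv=cv2.cvtColor(img,cv2.COLOR_BGR2HSV);H,S,V=[hsv[...,i] for i in range(3)]
m=(((S<60)&(V>120))|((H>18)&(H<32)&(S>140)))&(abs(W[...,0]-.638)<.014)&(W[...,1]>.005)&(W[...,1]<.27)&(W[...,2]>.13)&(W[...,2]<.25)
p=W[m];
for a,b in((0,.05),(.05,.12),(.12,.18),(.18,.24)):
    q=p[(p[:,1]>a)&(p[:,1]<b)];print(a,b,len(q),np.median(q,0).round(4) if len(q) else None)
q=p[(p[:,1]<.055)|(p[:,1]>.12)];k=np.polyfit(q[:,1],q[:,2],1)
for _ in range(3):
    r=q[:,2]-np.polyval(k,q[:,1]);q2=q[abs(r)<.006];k=np.polyfit(q2[:,1],q2[:,2],1)
print("bar angle",-k[0],"z at band",np.polyval(k,.085))
E
python3 bar.py
```

```text
34.55 [0.6404 0.0826 0.1587] [-1.8 -1.3  3.7] [-2.5 27.5 79.6  0.  72.9 -4.6] -9.310837912984067e-05
scene foot 220 [[0.605, 0.049, 0.003], [0.636, 0.071, 0.01], [0.733, 0.119, 0.031]] [ 0.116 -0.021 -0.062]
scene head 16 [[0.648, 0.073, 0.139], [0.655, 0.083, 0.143], [0.657, 0.094, 0.147]] [ 0.669 -0.008 -0.294]
top foot 162 [[0.606, 0.049, 0.007], [0.621, 0.064, 0.012], [0.643, 0.084, 0.016]] [-0.043 -0.018  0.039]
0 0.05 233 [0.638  0.0271 0.1581]
0.05 0.12 48 [0.6419 0.0546 0.1581]
0.12 0.18 221 [0.6362 0.1603 0.1576]
0.18 0.24 165 [0.6369 0.1956 0.1573]
bar angle 0.003947731879548175 z at band 0.15771673868996294
```

Bar angle ≈0.004 rad. Pressing slightly more until the force shows contact with the stand.

>>> {"fn": "servo_tool", "kwargs": {
  "increments": [
    [0.0002, 0, 0, 0, 0, 0, 0],
    [0.0003, 0, 0, 0, 0, 0, 0],
    [0.0004, 0, 0, 0, 0, 0, 0],
    [0.0005, 0, 0, 0, 0, 0, 0],
    [0.0006, 0, 0, 0, 0, 0, 0],
    [0.0007, 0, 0, 0, 0, 0, 0],
    [0.0008, 0, 0, 0, 0, 0, 0],
    [0.0008, 0, 0, 0, 0, 0, 0],
    [0.0008, 0, 0, 0, 0, 0, 0],
    [0.0008, 0, 0, 0, 0, 0, 0]
  ]
}}

```text
t: 35.95
tool_pos: [0.6404, 0.0826, 0.1581]
eef_rot: [[0.0, -0.035, 0.999], [0.0, 0.999, 0.035], [-1.0, 0.0, 0.0]]
wrist_force: [-1.7, -2.4, 5.0]
grip_width: 0.0003
```

>>> {"fn": "servo_tool", "kwargs": {
  "increments": [
    [0.0001, 0, 0, 0, 0, 0, 0],
    [0.0002, 0, 0, 0, 0, 0, 0],
    [0.0003, 0, 0, 0, 0, 0, 0],
    [0.0004, 0, 0, 0, 0, 0, 0],
    [0.0005, 0, 0, 0, 0, 0, 0],
    [0.0006, 0, 0, 0, 0, 0, 0],
    [0.0007, 0, 0, 0, 0, 0, 0],
    [0.0007, 0, 0, 0, 0, 0, 0],
    [0.0007, 0, 0, 0, 0, 0, 0],
    [0.0007, 0, 0, 0, 0, 0, 0]
  ]
}}

```text
t: 37.2
tool_pos: [0.6405, 0.0825, 0.1581]
eef_rot: [[0.001, -0.035, 0.999], [0.0, 0.999, 0.035], [-1.0, 0.0, 0.001]]
wrist_force: [-3.1, -2.3, 9.2]
grip_width: 0.0002
```

The TCP stayed at 0.1581 while the force rose to 9 N, so the bar rests on the stand. Lifting away.

>>> {"fn": "servo_tool", "kwargs": {
  "increments": [
    [-0.001, 0, 0, 0, 0, 0, 0],
    [-0.004, 0, 0, 0, 0, 0, 0],
    [-0.012, 0, 0, 0, 0, 0, 0],
    [-0.025, 0, 0, 0, 0, 0, 0],
    [-0.045, 0, 0, 0, 0, 0, 0],
    [-0.07, 0, 0, 0, 0, 0, 0],
    [-0.09, -0.02, 0, 0, 0, 0, 0],
    [-0.1, -0.06, 0, 0, 0, 0, 0],
    [-0.1, -0.1, 0, 0, 0, 0, 0],
    [-0.1, -0.12, 0, 0, 0, 0, 0]
  ]
}}

```text
t: 38.45
tool_pos: [0.6448, -0.0392, 0.2582]
eef_rot: [[0.002, -0.033, 0.999], [-0.0, 0.999, 0.033], [-1.0, -0.0, 0.002]]
wrist_force: [0.8, -0.4, -0.2]
grip_width: 0.0
```

>>> {"fn": "servo_tool", "kwargs": {
  "increments": [
    [0, -0.03, 0, 0, 0, 0, 0],
    [0, -0.07, 0, 0, 0, 0, 0],
    [0, -0.11, 0, 0, 0, 0, 0],
    [0, -0.14, 0, 0, 0, 0, 0],
    [0, -0.15, 0, 0, 0, 0, 0],
    [0, -0.15, 0, 0, 0, 0, 0],
    [0, -0.15, 0, 0, 0, 0, 0],
    [0, -0.15, 0, 0, 0, 0, 0],
    [0, -0.15, 0, 0, 0, 0, 0],
    [0, -0.15, 0, 0, 0, 0, 0]
  ]
}}

```text
t: 39.7
tool_pos: [0.6498, -0.1869, 0.2573]
eef_rot: [[0.0, -0.035, 0.999], [0.0, 0.999, 0.035], [-1.0, 0.0, 0.0]]
wrist_force: [-0.1, 0.5, -0.3]
grip_width: -0.0004
```

```bash
python3 look.py p .08 .64; python3 bar.py
python3 - <<'E'
from h import *
f=grab_frame("top");W=world(f);img=f["img"]
hsv=cv2.cvtColor(img,cv2.COLOR_BGR2HSV);H,S,V=[hsv[...,i] for i in range(3)]
m=(H>18)&(H<32)&(S>140)&(abs(W[...,0]-.64)<.05)&(abs(W[...,1]-.09)<.05)&(W[...,2]<.2)
print("band",np.median(W[m],0), m.sum())
m=(W[...,2]>.09)&(W[...,2]<.11)&(np.hypot(W[...,0]-.41,W[...,1]+.196)<.08);print("can",np.median(W[m],0))
E
```

```text
39.7 [ 0.6498 -0.1869  0.2573] [-0.1  0.5 -0.3] [-25.5  27.3  66.    0.   86.6 -27.5] -0.00038297706637843194
scene foot 213 [[0.607, 0.049, 0.004], [0.639, 0.07, 0.01], [0.732, 0.118, 0.03]] [ 0.101 -0.021 -0.052]
top foot 284 [[0.606, 0.051, 0.007], [0.62, 0.083, 0.011], [0.64, 0.116, 0.016]] [-0.019 -0.009  0.024]
0 0.05 229 [0.6379 0.0269 0.1574]
0.05 0.12 342 [0.6379 0.0848 0.1572]
0.12 0.18 308 [0.6378 0.1507 0.1572]
0.18 0.24 310 [0.638  0.2097 0.1569]
bar angle 0.0019536587359643615 z at band 0.15734305530841924
band [0.63998376 0.08221457 0.15780764] 170
can [ 0.39500522 -0.20922225  0.09914085]
```

View pics/scene_p.png

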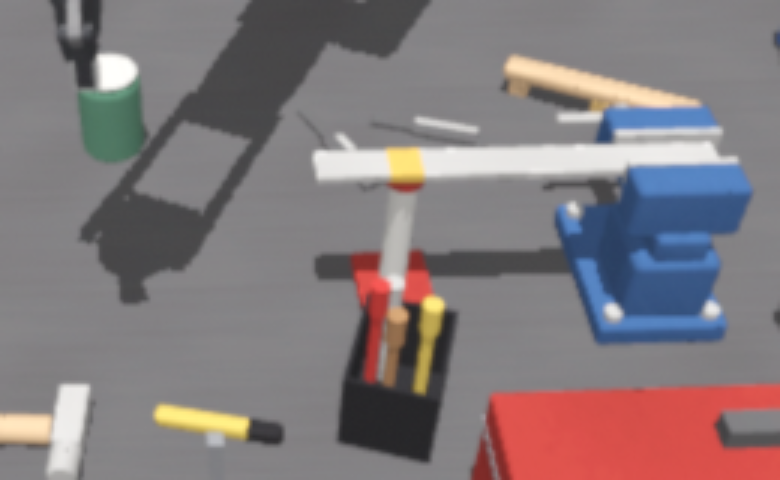

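View pics/top_p.png

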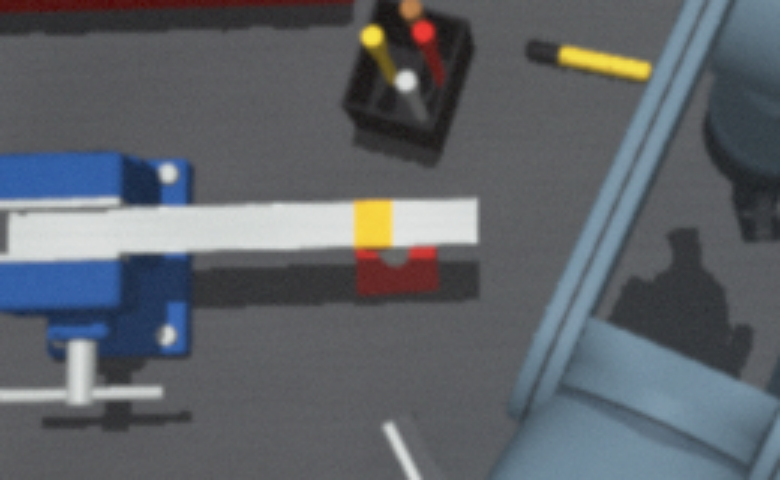

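The bar lies level across the stand with the arm well clear. Handing in.

Run:
```python
from h import *
print(hand_in())
```

```text
the job is handed in; nothing more can be done
None
```

The stand is upright under the yellow band with the bar resting level on it, and I handed the job in with the arm clear. `hand_in()` reports no verdict, so I don't know the score.

**What I did**
- I gripped the red stand near its head and tipped it up about its foot edge, then regripped lower and slid it standing to the band.
- I pressed the bar down with the shut fingers until the reading rose to about 9 N with no further travel, which showed it had met the stand. Then I backed away.

**Last checks**
| Check | Measured | Limit |
|---|---|---|
| Bar angle | about 0.002 rad | ±0.02 rad |
| Stand axis to band, in plan (from the foot plate) | about 2 mm | 20 mm |
| Foot plate | top at about 11–12 mm, so flat on the table | – |
| Time | about 40 s | 72 s |

**What went wrong or disagreed**
- **First drag:** with a 30 N grip the stand tipped forward about 36°, with its foot edge still on the table. I dragged it back, let it settle on its foot, and repeated the slide at 115 N, and it stayed upright.
- **Can position:** the final top-view reading was off by about 20 mm, because the arm covered part of the can. The scene pictures before and after the pressing show it at the same pixels, so I take it as not moved.
- **Pot:** I checked it only by eye; it looks unmoved in the pictures.

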